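# Lay out the dipped parts to dry

### The arm

A 6-joint arm with a two-finger parallel gripper is mounted at the origin on a cart in front of the work surface, level with it; the furniture and walls round the work are solid. World frame = base frame: x ahead of the robot, y to its left, z up, the work surface at z = 0. Lengths are in m, angles in rad, forces in N, time in s.
With the tool pointing down it reaches from about 0.225 to 0.875 m from the base axis. Payload 3.4 kg.
Tool frame: the origin (TCP) lies between the finger pads; the fingertips stand 19 mm ahead of it and the grasp point (between the pads) is the TCP; z points along the fingers, y is the line along which they close (so a half turn about z gives the same grasp; the last joint's range is limited). The gripper opens to 85 mm and grips with 20 to 120 N. Pads are 22 mm wide; open, the fingers measure 114 mm over their backs; the gripper's body (76 mm by 85 mm) begins 54 mm behind the grasp point. The pads swing forward as they close: fully open they stand 13 mm farther back than shut.
Start: joints at [-1.409, 0.276, 1.505, -0, 1.361, -0.121], TCP at [0.16, -0.552, 0.25] pointing down, gripper open.
Joint ranges: [-2.89, 2.89], [-0.75, 2.08], [0.22, 2.7], [-1.18, 4.32], [0.11, 2.71], [-2.7, 2.7]. Speed limits (rad/s): [2.57, 2.57, 3.14, 3.14, 3.14, 3.14].

### API

Orientations are given as a unit quaternion [w, x, y, z].
In Python, from rig import get_state, imaging, ticket gives the robot as it stands. The module is installed in compiled form; this text tells all that it offers.
- The arm moves only by the shell command python3 -m inch 'ROWS' [FORCE]. ROWS is JSON, a list of rows, each an object with "claw": the opening, from -1 (shut) to 1 (fully open); "travel": the shift along the world's x, y, z in units of 200 mm (1.0 is 200 mm), a list of three; "turn": the turn about the world's z in units of 180 degrees (1.0 is 180 degrees). A call has 1 to 5 rows; each row is the pose to reach, as a shift and turn from the pose commanded when the call began, turning the shorter way round; what a row does not reach only later rows make up. A row lasts 1/10 s, in which the tool goes at most 50 mm and 8.59 degrees, less where a joint would pass 70% of its speed; a pose out of reach is approached as far as the arm can. A call with a number of a shift or a turn outside -1 to 1 is refused whole. A call with a gripper value outside its range is refused whole. The fingers move at their own pace and stop on an object; FORCE is the grip in N (left out, the last holds). Time passes only in rows, so rows that repeat a pose let the fingers close. It gives the time, the measured TCP pose, the force, the opening and the grip force at its end, in the units of the state.
- get_state(): the state, without advancing time (a new reading comes with each control period).
- imaging.get_image(name): name is "side" or "top"; returns the picture (420x560x3 uint8, red, green, blue); there is no depth.
- imaging.camera_params(name): a dict with "camera_matrix" (3x3 intrinsics, pixels), "cam_to_world" (4x4, takes a point from camera to world coordinates). Camera axes: x right, y down, z forward; pixel columns grow to the right and rows downward; lengths in m; the calibration is good to about 2 mm. A picture is of the moment at which its call begins. camera_params takes no time and is no camera call.
- ticket.sign_off(): hands the job in; it is judged then, once.
The state is a dict: "clock": time; "qpos": joint angles; "qd": joint speeds; "effort": joint torques, N m; "position": TCP position; "ee_rot": TCP orientation; "contact_force": force on the tool from outside, world axes, zero at the start; "moment": the same for the moment, N m; "width": finger opening in m; "gripper_force": force on a finger pad.
Only numpy, scipy, OpenCV 4.12 (cv2) and the standard library are available. Lean on these libraries where they do the work, as an engineer would, in place of code of your own. Each camera call takes 0.05 s, during which the arm holds its last target. There are 200 camera calls.

### The job

Lay the dipped parts out to dry: stand every turned wooden furniture foot upright on the slatted rack, side by side in one neat row along its middle, with gaps of less than 2 cm between neighbours. Lift the steel basket by its fin and shake its eight balls out evenly over the three bays of the aluminium tray, so that no bay gets fewer than two and no ball is left in the basket or outside the tray, then stand the empty basket back square on its black mat. Leave the other tools where they lie.

Things in the scene. Friction and masses are not known exactly. Their poses are not given: they have to be found in the camera images.
- tray: aluminium drying tray fixed to the bench, 110 (x) x 232 (y) x 30 mm high, walls 5 mm, floor 5 mm thick; two dividers as high as the walls part it into three bays along its y; origin under its centre
- bay0 (a point): centre of the floor of the +y bay of the tray (5 mm above the bench); axes as the tray's; the bay measures 100 (x) x about 70 mm (y) inside and its walls stand 25 mm above this floor
- bay1 (a point): centre of the floor of the middle bay of the tray (5 mm above the bench); axes as the tray's; the bay measures 100 (x) x about 70 mm (y) inside and its walls stand 25 mm above this floor
- bay2 (a point): centre of the floor of the -y bay of the tray (5 mm above the bench); axes as the tray's; the bay measures 100 (x) x about 70 mm (y) inside and its walls stand 25 mm above this floor
- rack_top (a point): centre of the top of the slatted wooden drying rack, a low flat board fixed to the bench, 100 (x) x 270 (y) mm, top 3 mm above the bench; y runs along the rack
- mat: black rubber drip mat fixed to the bench, 190 (x) x 90 (y) x 3 mm thick; origin under its centre
- shaker: shaker: loose open steel dip basket, 125 long (x) x 57 wide (y) x 110 mm high with its handle, 140 g empty, 8 balls in it in one layer. Origin under its middle. Side walls 56 mm high, top open, -x end open (the mouth). The floor falls from the mouth to the closed +x end, ever steeper (6, 10, 14, 18 degrees under the four pairs of balls), so the balls stay in while it stands
- shaker_grip (a point): middle of the basket's handle, 94 mm above its underside, axes as the basket's. The handle is an upright black fin along the basket's x, 12 mm thick (y), 84 mm long (x), from 70 to 110 mm above the underside; grip it across y from above
- shaker_mouth (a point): floor edge in the mouth, where balls fall off: 62 mm to -x and 27 mm above the basket's origin. The mouth is 51 mm wide (two balls). Tipped mouth down (about the basket's y) the balls roll out pair by pair, at roughly 10, 14, 18 and 23 degrees; tip slowly and tip back at once to stop the rest. A late one needs 40 degrees or a shake
- ball0_center (a point): centre of wooden ball 0, 24 mm in diameter, 12 g; it resists rolling a little
- ball1_center (a point): centre of wooden ball 1, 24 mm in diameter, 12 g; it resists rolling a little
- ball2_center (a point): centre of wooden ball 2, 24 mm in diameter, 12 g; it resists rolling a little
- ball3_center (a point): centre of wooden ball 3, 24 mm in diameter, 12 g; it resists rolling a little
- ball4_center (a point): centre of wooden ball 4, 24 mm in diameter, 12 g; it resists rolling a little
- ball5_center (a point): centre of wooden ball 5, 24 mm in diameter, 12 g; it resists rolling a little
- ball6_center (a point): centre of wooden ball 6, 24 mm in diameter, 12 g; it resists rolling a little
- ball7_center (a point): centre of wooden ball 7, 24 mm in diameter, 12 g; it resists rolling a little
- foot0: turned wooden furniture foot, a squat round disc with a dark ring, 50 mm in diameter with straight sides up to 22 mm, 30 mm high, narrowing to 40 mm at the top, 60 g; stands on its wide end; origin at the centre of its underside, z up its axis; either end may be down. Absent in some starts (None)
- foot1: turned wooden furniture foot, a squat round disc with a dark ring, 50 mm in diameter with straight sides up to 22 mm, 30 mm high, narrowing to 40 mm at the top, 60 g; stands on its wide end; origin at the centre of its underside, z up its axis; either end may be down. Absent in some starts (None)
- foot2: turned wooden furniture foot, a squat round disc with a dark ring, 50 mm in diameter with straight sides up to 22 mm, 30 mm high, narrowing to 40 mm at the top, 60 g; stands on its wide end; origin at the centre of its underside, z up its axis; either end may be down. Absent in some starts (None)
- foot3: turned wooden furniture foot, a squat round disc with a dark ring, 50 mm in diameter with straight sides up to 22 mm, 30 mm high, narrowing to 40 mm at the top, 60 g; stands on its wide end; origin at the centre of its underside, z up its axis; either end may be down. Absent in some starts (None)
- pincers: black pincers, 212 mm long, lies by the work; leave it alone
- dividers: slim steel dividers, 179 mm long, lies by the work; leave it alone
Mind the look-alikes: they are no part of the job. Leave any red look-alike of the foot3 alone.

How it is judged:
On the way:
1. the basket is held over the bench and tipped to shake the balls out (height (world z) of shaker above 0.02 m and angle between shaker's own z axis and vertical above 0.25 rad), for 0.1 s.
At the end, for the whole second after the job is handed in: All 8 balls in the bays, 2 or more in each; every foot upright (either end down) on the rack within 15 mm of its centre line and 110 mm of its middle, in one row, neighbours at most 75 mm apart between centres; basket upright on the mat within 30 mm along, 22 mm across and 0.3 rad (x of ball0_center in the frame of tray between -0.05 and 0.05 m and y of ball0_center in the frame of tray between -0.111 and 0.111 m and z of each of ball0_center, ball1_center, ball2_center, ball3_center, ball4_center, ball5_center, ball6_center, ball7_center in the frame of tray below 0.036 m and x of ball1_center in the frame of tray between -0.05 and 0.05 m and y of ball1_center in the frame of tray between -0.111 and 0.111 m and x of ball2_center in the frame of tray between -0.05 and 0.05 m and y of ball2_center in the frame of tray between -0.111 and 0.111 m and x of ball3_center in the frame of tray between -0.05 and 0.05 m and y of ball3_center in the frame of tray between -0.111 and 0.111 m and x of ball4_center in the frame of tray between -0.05 and 0.05 m and y of ball4_center in the frame of tray between -0.111 and 0.111 m and x of ball5_center in the frame of tray between -0.05 and 0.05 m and y of ball5_center in the frame of tray between -0.111 and 0.111 m and x of ball6_center in the frame of tray between -0.05 and 0.05 m and y of ball6_center in the frame of tray between -0.111 and 0.111 m and x of ball7_center in the frame of tray between -0.05 and 0.05 m and y of ball7_center in the frame of tray between -0.111 and 0.111 m and y of any of ball1_center, ball2_center, ball3_center, ball4_center, ball5_center, ball6_center, ball7_center in the frame of tray above 0.038 m and y of any of ball0_center, ball2_center, ball3_center, ball4_center, ball5_center, ball6_center, ball7_center in the frame of tray above 0.038 m and y of any of ball0_center, ball1_center, ball3_center, ball4_center, ball5_center, ball6_center, ball7_center in the frame of tray above 0.038 m and y of any of ball0_center, ball1_center, ball2_center, ball4_center, ball5_center, ball6_center, ball7_center in the frame of tray above 0.038 m and y of any of ball0_center, ball1_center, ball2_center, ball3_center, ball5_center, ball6_center, ball7_center in the frame of tray above 0.038 m and y of any of ball0_center, ball1_center, ball2_center, ball3_center, ball4_center, ball6_center, ball7_center in the frame of tray above 0.038 m and y of any of ball0_center, ball1_center, ball2_center, ball3_center, ball4_center, ball5_center, ball7_center in the frame of tray above 0.038 m and y of any of ball0_center, ball1_center, ball2_center, ball3_center, ball4_center, ball5_center, ball6_center in the frame of tray above 0.038 m and (y of ball1_center in the frame of tray between -0.038 and 0.038 m or y of ball2_center in the frame of tray between -0.038 and 0.038 m or y of ball3_center in the frame of tray between -0.038 and 0.038 m or y of ball4_center in the frame of tray between -0.038 and 0.038 m or y of ball5_center in the frame of tray between -0.038 and 0.038 m or y of ball6_center in the frame of tray between -0.038 and 0.038 m or y of ball7_center in the frame of tray between -0.038 and 0.038 m) and (y of ball0_center in the frame of tray between -0.038 and 0.038 m or y of ball2_center in the frame of tray between -0.038 and 0.038 m or y of ball3_center in the frame of tray between -0.038 and 0.038 m or y of ball4_center in the frame of tray between -0.038 and 0.038 m or y of ball5_center in the frame of tray between -0.038 and 0.038 m or y of ball6_center in the frame of tray between -0.038 and 0.038 m or y of ball7_center in the frame of tray between -0.038 and 0.038 m) and (y of ball0_center in the frame of tray between -0.038 and 0.038 m or y of ball1_center in the frame of tray between -0.038 and 0.038 m or y of ball3_center in the frame of tray between -0.038 and 0.038 m or y of ball4_center in the frame of tray between -0.038 and 0.038 m or y of ball5_center in the frame of tray between -0.038 and 0.038 m or y of ball6_center in the frame of tray between -0.038 and 0.038 m or y of ball7_center in the frame of tray between -0.038 and 0.038 m) and (y of ball0_center in the frame of tray between -0.038 and 0.038 m or y of ball1_center in the frame of tray between -0.038 and 0.038 m or y of ball2_center in the frame of tray between -0.038 and 0.038 m or y of ball4_center in the frame of tray between -0.038 and 0.038 m or y of ball5_center in the frame of tray between -0.038 and 0.038 m or y of ball6_center in the frame of tray between -0.038 and 0.038 m or y of ball7_center in the frame of tray between -0.038 and 0.038 m) and (y of ball0_center in the frame of tray between -0.038 and 0.038 m or y of ball1_center in the frame of tray between -0.038 and 0.038 m or y of ball2_center in the frame of tray between -0.038 and 0.038 m or y of ball3_center in the frame of tray between -0.038 and 0.038 m or y of ball5_center in the frame of tray between -0.038 and 0.038 m or y of ball6_center in the frame of tray between -0.038 and 0.038 m or y of ball7_center in the frame of tray between -0.038 and 0.038 m) and (y of ball0_center in the frame of tray between -0.038 and 0.038 m or y of ball1_center in the frame of tray between -0.038 and 0.038 m or y of ball2_center in the frame of tray between -0.038 and 0.038 m or y of ball3_center in the frame of tray between -0.038 and 0.038 m or y of ball4_center in the frame of tray between -0.038 and 0.038 m or y of ball6_center in the frame of tray between -0.038 and 0.038 m or y of ball7_center in the frame of tray between -0.038 and 0.038 m) and (y of ball0_center in the frame of tray between -0.038 and 0.038 m or y of ball1_center in the frame of tray between -0.038 and 0.038 m or y of ball2_center in the frame of tray between -0.038 and 0.038 m or y of ball3_center in the frame of tray between -0.038 and 0.038 m or y of ball4_center in the frame of tray between -0.038 and 0.038 m or y of ball5_center in the frame of tray between -0.038 and 0.038 m or y of ball7_center in the frame of tray between -0.038 and 0.038 m) and (y of ball0_center in the frame of tray between -0.038 and 0.038 m or y of ball1_center in the frame of tray between -0.038 and 0.038 m or y of ball2_center in the frame of tray between -0.038 and 0.038 m or y of ball3_center in the frame of tray between -0.038 and 0.038 m or y of ball4_center in the frame of tray between -0.038 and 0.038 m or y of ball5_center in the frame of tray between -0.038 and 0.038 m or y of ball6_center in the frame of tray between -0.038 and 0.038 m) and y of any of ball1_center, ball2_center, ball3_center, ball4_center, ball5_center, ball6_center, ball7_center in the frame of tray below -0.038 m and y of any of ball0_center, ball2_center, ball3_center, ball4_center, ball5_center, ball6_center, ball7_center in the frame of tray below -0.038 m and y of any of ball0_center, ball1_center, ball3_center, ball4_center, ball5_center, ball6_center, ball7_center in the frame of tray below -0.038 m and y of any of ball0_center, ball1_center, ball2_center, ball4_center, ball5_center, ball6_center, ball7_center in the frame of tray below -0.038 m and y of any of ball0_center, ball1_center, ball2_center, ball3_center, ball5_center, ball6_center, ball7_center in the frame of tray below -0.038 m and y of any of ball0_center, ball1_center, ball2_center, ball3_center, ball4_center, ball6_center, ball7_center in the frame of tray below -0.038 m and y of any of ball0_center, ball1_center, ball2_center, ball3_center, ball4_center, ball5_center, ball7_center in the frame of tray below -0.038 m and y of any of ball0_center, ball1_center, ball2_center, ball3_center, ball4_center, ball5_center, ball6_center in the frame of tray below -0.038 m and x of foot0 in the frame of rack_top between -0.015 and 0.015 m and y of foot0 in the frame of rack_top between -0.11 and 0.11 m and ((z of foot0 in the frame of rack_top below 0.006 m and angle between foot0's own z axis and vertical below 0.15 rad) or (z of foot0 in the frame of rack_top below 0.036 m and angle between foot0's own z axis and vertical above 2.99 rad)) and linear speed of each of foot0, foot1, foot2, foot3 below 0.03 m/s and x of foot1 in the frame of rack_top between -0.015 and 0.015 m and y of foot1 in the frame of rack_top between -0.11 and 0.11 m and ((z of foot1 in the frame of rack_top below 0.006 m and angle between foot1's own z axis and vertical below 0.15 rad) or (z of foot1 in the frame of rack_top below 0.036 m and angle between foot1's own z axis and vertical above 2.99 rad)) and x of foot2 in the frame of rack_top between -0.015 and 0.015 m and y of foot2 in the frame of rack_top between -0.11 and 0.11 m and ((z of foot2 in the frame of rack_top below 0.006 m and angle between foot2's own z axis and vertical below 0.15 rad) or (z of foot2 in the frame of rack_top below 0.036 m and angle between foot2's own z axis and vertical above 2.99 rad)) and x of foot3 in the frame of rack_top between -0.015 and 0.015 m and y of foot3 in the frame of rack_top between -0.11 and 0.11 m and ((z of foot3 in the frame of rack_top below 0.006 m and angle between foot3's own z axis and vertical below 0.15 rad) or (z of foot3 in the frame of rack_top below 0.036 m and angle between foot3's own z axis and vertical above 2.99 rad)) and (horizontal distance between foot0 and foot1 below 0.075 m or horizontal distance between foot0 and foot2 below 0.075 m or horizontal distance between foot0 and foot3 below 0.075 m) and (horizontal distance between foot1 and foot0 below 0.075 m or horizontal distance between foot1 and foot2 below 0.075 m or horizontal distance between foot1 and foot3 below 0.075 m) and (horizontal distance between foot2 and foot0 below 0.075 m or horizontal distance between foot2 and foot1 below 0.075 m or horizontal distance between foot2 and foot3 below 0.075 m) and (horizontal distance between foot3 and foot0 below 0.075 m or horizontal distance between foot3 and foot1 below 0.075 m or horizontal distance between foot3 and foot2 below 0.075 m) and (horizontal distance between any of foot0, foot1 and foot2 below 0.075 m or horizontal distance between any of foot0, foot1 and foot3 below 0.075 m) and (horizontal distance between any of foot0, foot2 and foot1 below 0.075 m or horizontal distance between any of foot0, foot2 and foot3 below 0.075 m) and (horizontal distance between any of foot0, foot3 and foot1 below 0.075 m or horizontal distance between any of foot0, foot3 and foot2 below 0.075 m) and x of shaker in the frame of mat between -0.03 and 0.03 m and y of shaker in the frame of mat between -0.022 and 0.022 m and z of shaker in the frame of mat below 0.008 m and angle between shaker's own z axis and vertical below 0.08 rad and angle between the x axis of shaker and the x axis of mat, either way round below 0.3 rad and linear speed of shaker below 0.02 m/s); the robot touches nothing.
It fails at once if the pincers is pushed more than 3 cm from its place (distance of pincers from where it was at the start of the episode above 0.03 m).
It fails at once if the dividers is pushed more than 3 cm from its place (distance of dividers from where it was at the start of the episode above 0.03 m).
Of foot0, foot1, foot2, foot3 only 3 to 4 are there at a start; the rules pass over those that are not, and their reading is None.
At some moment in a run one of foot0, foot1, foot2, foot3 may be knocked a few centimetres aside while the robot is not near it.
It also fails if it takes over 208 s, if anything falls off the work surface, if the arm or the gripper's body presses on something with over 40 N, if the wrist force passes 120 N, or if a joint passes its speed limit or range.

## Working session

There is one attempt and no reset: what is moved stays moved. The work goes in short steps, Python scripts to look and compute and a shell command to move; the robot and the scene stay as the last step left them, time stands still between calls to the robot, and variables do not carry over. Pictures are saved under pics/ and viewed, at most 14 in all, crops included, and the job is handed in when it is done.

```bash
mkdir -p pics
python3 - <<'E'
from rig import get_state, imaging, ticket
import cv2, numpy as np
np.set_printoptions(precision=4,suppress=True)
s=get_state()
for k,v in s.items(): print(k,np.array(v))
for n in ("top","side"):
    im=imaging.get_image(n); cv2.imwrite(f"pics/{n}0.png",im[:,:,::-1])
    p=imaging.camera_params(n); print(n,np.array(p["camera_matrix"]),np.array(p["cam_to_world"]))
E
```

```text
clock 0.0
qpos [-1.409   0.2766  1.5061 -0.      1.3607 -0.121 ]
qd [ 0.0009 -0.0013  0.0017  0.0007  0.0002 -0.0007]
effort [ -0.0005 -41.6774 -24.5805  -0.0002   0.0111  -0.    ]
position [ 0.1604 -0.5517  0.2494]
ee_rot [-0.0009  0.99    0.1409 -0.    ]
contact_force [0.0231 0.1209 0.3639]
moment [ 0.002   0.0454 -0.0162]
gripper_force 0.0
width 0.08551514869565127
top [[537.0443   0.     277.0736]
 [  0.     537.0443 210.4894]
 [  0.       0.       1.    ]] [[ 0.0299 -0.9799  0.1971  0.3366]
 [-0.9994 -0.0327 -0.0106  0.2014]
 [ 0.0168 -0.1967 -0.9803  1.1388]
 [ 0.      0.      0.      1.    ]]
side [[494.9014   0.     271.6187]
 [  0.     494.9014 211.71  ]
 [  0.       0.       1.    ]] [[ 0.9988  0.0261 -0.0415  0.5984]
 [ 0.0482 -0.3711  0.9273 -0.8943]
 [ 0.0088 -0.9282 -0.3719  0.5455]
 [ 0.      0.      0.      1.    ]]
```

View pics/top0.png

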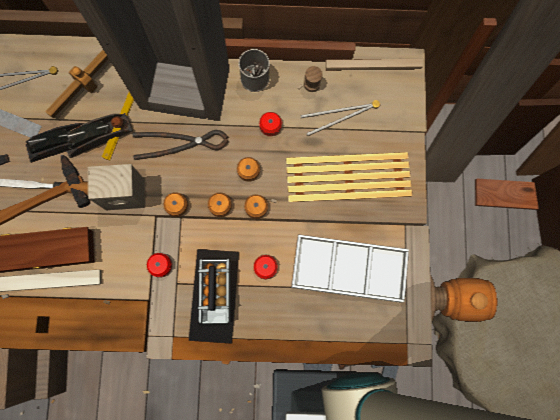

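View pics/side0.png

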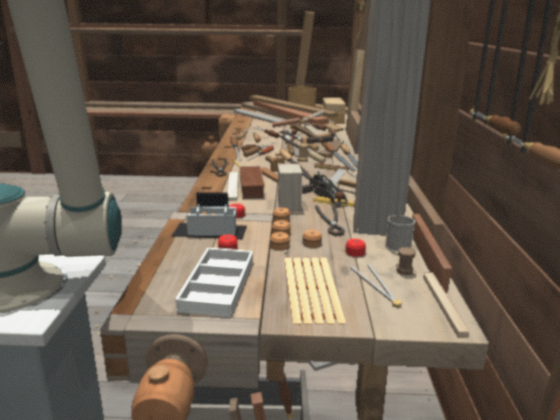

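Top view: four orange ringed feet (248,168), (175,205), (219,205), (256,205). The look-alikes are red discs at (270,123), (265,267), (158,265) and a brown knob at (313,77), so I choose the four orange ones. The rack is at (348,177), the tray at (350,268), and the basket on its mat at (213,295). Side view: feet at (281,213), (281,226), (280,240), (312,238), and basket at (212,215).

```bash
cat > h.py <<'E'
import numpy as np, cv2
from rig import get_state, imaging, ticket
np.set_printoptions(precision=4,suppress=True)
P={n:imaging.camera_params(n) for n in("top","side")}
def ray(n,uv):
    T=np.array(P[n]["cam_to_world"]);K=np.array(P[n]["camera_matrix"])
    d=T[:3,:3]@np.linalg.solve(K,[uv[0],uv[1],1.]);return T[:3,3],d
def plane(n,uv,z):
    o,d=ray(n,uv);return o+d*(z-o[2])/d[2]
def proj(n,p):
    T=np.array(P[n]["cam_to_world"]);q=np.array(P[n]["camera_matrix"])@(T[:3,:3].T@(np.array(p,float)-T[:3,3]));return q[:2]/q[2]
def tri(a,b):
    (o1,d1),(o2,d2)=ray("top",a),ray("side",b)
    s=np.linalg.lstsq(np.c_[d1,-d2],o2-o1,rcond=None)[0]
    p,q=o1+d1*s[0],o2+d2*s[1];return (p+q)/2,np.linalg.norm(p-q)
def blobs(im,lo,hi,amin=60):
    m=cv2.inRange(cv2.cvtColor(im,cv2.COLOR_RGB2HSV),np.array(lo),np.array(hi))
    m=cv2.morphologyEx(m,cv2.MORPH_CLOSE,np.ones((3,3)))
    n,_,st,c=cv2.connectedComponentsWithStats(m)
    return [(c[i],st[i]) for i in range(1,n) if st[i][4]>amin]
def grab(n,f=None):
    im=imaging.get_image(n)
    if f: cv2.imwrite(f"pics/{f}.png",im[:,:,::-1])
    return im
E
python3 - <<'E'
from h import *
t=cv2.imread("pics/top0.png")[:,:,::-1]; s=cv2.imread("pics/side0.png")[:,:,::-1]
for n,im,rg in(("top",t,(130,150,290,225)),("side",s,(260,200,330,250))):
    for c,st in blobs(im,(8,140,90),(20,255,255),20):
        if rg[0]<c[0]<rg[2] and rg[1]<c[1]<rg[3]: print(n,c,st,plane(n,c,.025))
a=cv2.resize(t[225:355,150:280],None,fx=3,fy=4,interpolation=2)[:520,:390]
b=cv2.resize(s[180:310,165:265],None,fx=4,fy=4,interpolation=2)[:520]
cv2.imwrite("pics/c1.png",np.hstack([a,b])[:,:,::-1])
# candidates outlines: rack + tray in top
hsv=cv2.cvtColor(t,cv2.COLOR_RGB2HSV)
m=cv2.inRange(hsv,(20,80,140),(32,255,255));m=cv2.morphologyEx(m,cv2.MORPH_CLOSE,np.ones((11,11)))
c=max(cv2.findContours(m,0,2)[0],key=cv2.contourArea);r=cv2.minAreaRect(c);print("rack",r)
for q in cv2.boxPoints(r):print(plane("top",q,.003))
m=cv2.inRange(hsv,(0,0,170),(180,45,255));m[:225]=0;m[:,:285]=0;m=cv2.morphologyEx(m,cv2.MORPH_CLOSE,np.ones((5,5)))
c=max(cv2.findContours(m,0,2)[0],key=cv2.contourArea);r=cv2.minAreaRect(c);print("tray",r)
for q in cv2.boxPoints(r):print(plane("top",q,.03))
E
```

```text
top [247.8446 167.9093] [237 157  23  22 386] [0.6516 0.2549 0.025 ]
top [174.5884 203.5101] [163 193  24  22 396] [0.5683 0.4064 0.025 ]
top [218.8069 203.6807] [207 193  24  23 404] [0.5711 0.3131 0.025 ]
top [255.4632 205.6814] [244 195  24  23 408] [0.5694 0.2354 0.025 ]
rack ((348.383544921875, 176.43711853027344), (43.95461654663086, 123.87210083007812), 87.39744567871094)
[0.6849 0.1741 0.003 ]
[ 0.7075 -0.0996  0.003 ]
[ 0.6078 -0.1021  0.003 ]
[0.5862 0.1671 0.003 ]
tray ((350.68560791015625, 267.85809326171875), (113.66079711914062, 52.667236328125), 7.594643592834473)
[0.4018 0.1564 0.03  ]
[0.5104 0.1445 0.03  ]
[ 0.4864 -0.0911  0.03  ]
[ 0.3785 -0.0748  0.03  ]
```

View pics/c1.png

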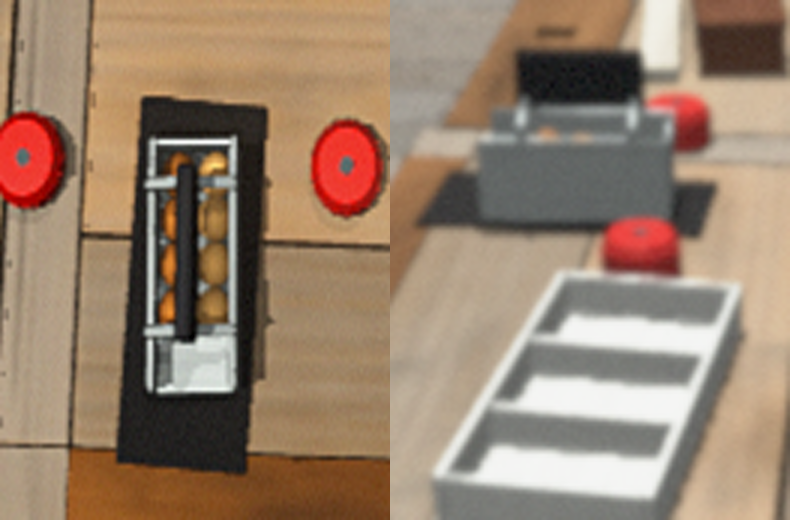

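The crop shows the black fin running from (212,266) to (213,310) in the top view. The four ball pairs lie towards the far (+x) end and the empty open mouth is at the near (-x) end. The discs beside the basket are plain red look-alikes.

Run:
```python
from h import *
t=cv2.imread("pics/top0.png")[:,:,::-1]; s=cv2.imread("pics/side0.png")[:,:,::-1]
print("fin -x",tri((212.7,310),(197,193)),"fin +x",tri((211.7,266.2),(227.5,195.5)))
T=[c for c,st in blobs(t,(8,140,90),(20,255,255),20) if 130<c[0]<290 and 150<c[1]<225]
S=[c for c,st in blobs(s,(5,100,60),(22,255,255),20) if 265<c[0]<325 and 200<c[1]<250]
print(S)
for a in T:
    b=min(S,key=lambda c:tri(a,c)[1]) if S else None
    print("foot",a,b, tri(a,b) if b is not None else "", plane("top",a,.018))
# rack/tray heights: tray top corner near side in both views; rack corners
for nm,z,c in(("tray c1",.03,(0.3785,-.0748,.03)),("tray c2",.03,(.5104,.1445,.03)),("rack",.003,(.6078,-.1021,.003)),("rack2",.003,(.6849,.1741,.003))):
    print(nm,"expected side px",proj("side",c))
g=cv2.cvtColor(t,cv2.COLOR_RGB2HSV)
m=cv2.inRange(g,(0,0,0),(180,255,60));m[:245]=0;m[345:]=0;m[:,:180]=0;m[:,245:]=0
m=cv2.morphologyEx(m,cv2.MORPH_CLOSE,np.ones((25,25)))
c=max(cv2.findContours(m,0,2)[0],key=cv2.contourArea);r=cv2.minAreaRect(c);print("mat",r)
for q in cv2.boxPoints(r):print(plane("top",q,.003))
```

```text
fin -x (array([0.3494, 0.3056, 0.111 ]), np.float64(0.0016742201491934264)) fin +x (array([0.4301, 0.3122, 0.1041]), np.float64(0.002511397946720455))
[array([280.2443, 228.7286]), array([311.8855, 237.9618])]
foot [247.8446 167.9093] [311.8855 237.9618] (array([0.6521, 0.2551, 0.016 ]), np.float64(0.004010874800829999)) [0.6536 0.2552 0.018 ]
foot [174.5884 203.5101] [280.2443 228.7286] (array([ 0.5723,  0.4153, -0.03  ]), np.float64(0.014755289979286027)) [0.5698 0.4077 0.018 ]
foot [218.8069 203.6807] [280.2443 228.7286] (array([0.5705, 0.3138, 0.0135]), np.float64(0.005842703381645923)) [0.5726 0.3138 0.018 ]
foot [255.4632 205.6814] [280.2443 228.7286] (array([0.5673, 0.235 , 0.0468]), np.float64(0.004931913971416427)) [0.5708 0.2356 0.018 ]
tray c1 expected side px [176.5442 298.5678]
tray c2 expected side px [253.57  250.443]
rack expected side px [294.2969 322.6392]
rack2 expected side px [327.074  257.2122]
mat ((214.07948303222656, 296.00634765625), (45.93325424194336, 91.78675842285156), 4.573921203613281)
[0.288  0.3647 0.003 ]
[0.4771 0.361  0.003 ]
[0.4724 0.2637 0.003 ]
[0.2835 0.2705 0.003 ]
```

```bash
python3 -m inch '[{"claw":0.65,"travel":[0.49,0.805,0],"turn":0.11},{"claw":0.65,"travel":[0.49,0.805,0],"turn":0.11},{"claw":0.65,"travel":[0.49,0.805,0],"turn":0.11},{"claw":0.65,"travel":[0.49,0.805,0],"turn":0.11}]' 40
python3 -m inch '[{"claw":0.65,"travel":[0.49,0.805,0],"turn":0.11},{"claw":0.65,"travel":[0.49,0.805,0],"turn":0.11},{"claw":0.65,"travel":[0.49,0.805,0],"turn":0.11},{"claw":0.65,"travel":[0.49,0.805,0],"turn":0.11}]'
python3 -m inch '[{"claw":0.65,"travel":[0.49,0.805,0],"turn":0.11},{"claw":0.65,"travel":[0.49,0.805,0],"turn":0.11},{"claw":0.65,"travel":[0.49,0.805,0],"turn":0.11},{"claw":0.65,"travel":[0.49,0.805,0],"turn":0.11}]'
python3 -m inch '[{"claw":0.65,"travel":[0.49,0.805,0],"turn":0.105},{"claw":0.65,"travel":[0.49,0.805,0],"turn":0.105},{"claw":0.65,"travel":[0.49,0.805,0],"turn":0.105},{"claw":0.65,"travel":[0.49,0.805,0],"turn":0.105}]'
python3 -m inch '[{"claw":0.65,"travel":[0.505,0.813,-0.7],"turn":0},{"claw":0.65,"travel":[0.505,0.813,-0.7],"turn":0},{"claw":0.65,"travel":[0.505,0.813,-0.7],"turn":0},{"claw":0.65,"travel":[0.505,0.813,-0.7],"turn":0},{"claw":0.65,"travel":[0.505,0.813,-0.7],"turn":0}]'
```

```text
clock: 0.5
position: [0.2591, -0.3883, 0.2498]
ee_rot: [-0.001, 0.951, 0.309, 0.0]
contact_force: [0.6, -1.3, 0.7]
width: 0.0704
gripper_force: 0.0
clock: 0.9
position: [0.357, -0.2275, 0.2502]
ee_rot: [-0.0, 0.883, 0.469, 0.0]
contact_force: [0.1, -0.7, 0.3]
width: 0.0701
gripper_force: 0.0
clock: 1.3
position: [0.4552, -0.0665, 0.2502]
ee_rot: [-0.0, 0.789, 0.614, 0.0]
contact_force: [0.2, -0.2, -0.7]
width: 0.0708
gripper_force: 0.0
clock: 1.7
position: [0.5534, 0.0946, 0.2498]
ee_rot: [-0.0, 0.678, 0.735, 0.0]
contact_force: [0.3, -1.3, 0.0]
width: 0.0704
gripper_force: 0.0
clock: 2.2
position: [0.6534, 0.2564, 0.1073]
ee_rot: [-0.001, 0.678, 0.735, -0.001]
contact_force: [-1.1, -0.5, -0.0]
width: 0.0705
gripper_force: 0.0
```

```bash
python3 -m inch '[{"claw":0.65,"travel":[0,0,-0.2],"turn":0},{"claw":0.65,"travel":[0,0,-0.425],"turn":0},{"claw":0.65,"travel":[0,0,-0.425],"turn":0},{"claw":0.0,"travel":[0,0,-0.425],"turn":0},{"claw":0.0,"travel":[0,0,-0.425],"turn":0}]' 40
python3 -m inch '[{"claw":0.0,"travel":[0,0,0],"turn":0},{"claw":0.0,"travel":[0,0,0],"turn":0},{"claw":0.0,"travel":[0,0,0.1],"turn":0},{"claw":0.0,"travel":[0,0,0.325],"turn":0},{"claw":0.0,"travel":[0,0,0.325],"turn":0}]'
```

```text
clock: 2.7
position: [0.655, 0.2547, 0.028]
ee_rot: [0.001, 0.679, 0.734, 0.002]
contact_force: [-0.8, -0.3, 0.1]
width: 0.0481
gripper_force: 42.0
clock: 3.2
position: [0.6579, 0.2556, 0.0982]
ee_rot: [0.004, 0.679, 0.734, 0.006]
contact_force: [1.4, 0.4, 0.3]
width: 0.0481
gripper_force: 42.1
```

```bash
python3 -m inch '[{"claw":0.0,"travel":[0,0,0],"turn":0},{"claw":0.0,"travel":[0,0,0],"turn":0}]'
python3 -c "
from h import *
im=grab('top','t1');im2=grab('side','s1');cv2.imwrite('pics/c2.png',np.hstack([cv2.resize(im[60:260,120:430],None,fx=1.5,fy=1.5),cv2.resize(im2[150:350,220:370],None,fx=1.5,fy=1.5)])[:,:,::-1])"
```

```text
clock: 3.4
position: [0.6528, 0.2542, 0.0902]
ee_rot: [-0.0, 0.679, 0.734, -0.0]
contact_force: [0.9, 0.4, 0.3]
width: 0.048
gripper_force: 42.1
```

View pics/c2.png

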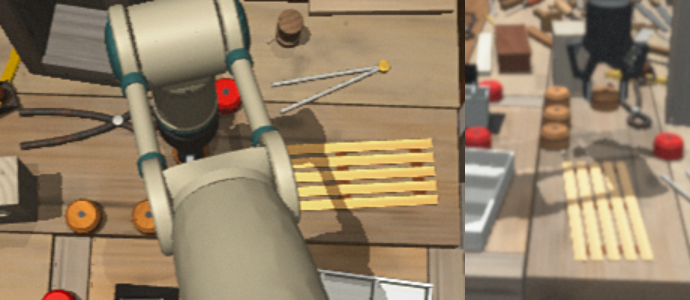

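The side crop shows the first foot held between the fingers, clear of the bench. Now I carry it to the -y end of the rack.

```bash
python3 -m inch '[{"claw":0.0,"travel":[0,-0.12,0],"turn":0},{"claw":0.0,"travel":[0,-0.35,0],"turn":0},{"claw":0.0,"travel":[0,-0.58,0],"turn":0},{"claw":0.0,"travel":[0,-0.8,0],"turn":0},{"claw":0.0,"travel":[0,-0.98,0],"turn":0}]'
python3 -m inch '[{"claw":0.0,"travel":[0,-0.2,0],"turn":0},{"claw":0.0,"travel":[0,-0.4,0],"turn":0},{"claw":0.0,"travel":[0,-0.52,0],"turn":0},{"claw":0.0,"travel":[0,-0.58,0],"turn":0},{"claw":0.0,"travel":[0,-0.58,0],"turn":0}]'
python3 -m inch '[{"claw":0.0,"travel":[0.005,0,-0.1],"turn":0},{"claw":0.0,"travel":[0.005,0,-0.2],"turn":0},{"claw":0.0,"travel":[0.005,0,-0.27],"turn":0},{"claw":0.0,"travel":[0.005,0,-0.305],"turn":0},{"claw":0.0,"travel":[0.005,0,-0.305],"turn":0}]'
python3 -m inch '[{"claw":0.0,"travel":[0,0,0],"turn":0},{"claw":0.5,"travel":[0,0,0],"turn":0},{"claw":0.65,"travel":[0,0,0],"turn":0},{"claw":0.65,"travel":[0,0,0],"turn":0},{"claw":0.65,"travel":[0,0,0.15],"turn":0}]'
```

```text
clock: 4.0
position: [0.6525, 0.0561, 0.089]
ee_rot: [-0.001, 0.679, 0.734, -0.001]
contact_force: [0.3, 0.7, -0.7]
width: 0.0477
gripper_force: 42.0
clock: 4.5
position: [0.6531, -0.0588, 0.0894]
ee_rot: [-0.001, 0.68, 0.734, -0.0]
contact_force: [-0.2, 0.6, -0.5]
width: 0.0478
gripper_force: 42.0
clock: 5.0
position: [0.6544, -0.0562, 0.0297]
ee_rot: [-0.0, 0.678, 0.735, 0.0]
contact_force: [0.1, 0.2, -0.2]
width: 0.0484
gripper_force: 42.6
clock: 5.5
position: [0.6513, -0.057, 0.0556]
ee_rot: [-0.004, 0.679, 0.734, -0.002]
contact_force: [-0.2, 0.6, 0.8]
width: 0.0703
gripper_force: 0.0
```

```bash
python3 -m inch '[{"claw":0.65,"travel":[0,0,0.2],"turn":0},{"claw":0.65,"travel":[-0.05,0.2,0.2],"turn":0},{"claw":0.65,"travel":[-0.1,0.4,0.2],"turn":0},{"claw":0.65,"travel":[-0.17,0.6,0.2],"turn":0},{"claw":0.65,"travel":[-0.22,0.8,0.2],"turn":0}]'
python3 -m inch '[{"claw":0.65,"travel":[-0.05,0.2,0],"turn":0},{"claw":0.65,"travel":[-0.12,0.4,0],"turn":0},{"claw":0.65,"travel":[-0.17,0.57,0],"turn":0},{"claw":0.65,"travel":[-0.197,0.663,0],"turn":0},{"claw":0.65,"travel":[-0.197,0.663,0],"turn":0}]'
python3 -m inch '[{"claw":0.65,"travel":[0,0,-0.12],"turn":0},{"claw":0.65,"travel":[0,0,-0.24],"turn":0},{"claw":0.65,"travel":[0,0,-0.34],"turn":0},{"claw":0.65,"travel":[0,0,-0.37],"turn":0},{"claw":0.0,"travel":[0,0,-0.37],"turn":0}]'
python3 -m inch '[{"claw":0.0,"travel":[0,0,0],"turn":0},{"claw":0.0,"travel":[0,0,0],"turn":0},{"claw":0.0,"travel":[0,0,0],"turn":0},{"claw":0.0,"travel":[0,0,0.15],"turn":0},{"claw":0.0,"travel":[0,0,0.32],"turn":0}]'
```

```text
clock: 6.0
position: [0.6095, 0.1036, 0.0995]
ee_rot: [-0.0, 0.679, 0.734, 0.0]
contact_force: [0.2, 0.4, -0.4]
width: 0.0704
gripper_force: 0.0
clock: 6.5
position: [0.57, 0.2376, 0.0994]
ee_rot: [-0.0, 0.678, 0.736, 0.0]
contact_force: [-0.1, 0.0, 0.3]
width: 0.0704
gripper_force: 0.0
clock: 7.0
position: [0.5708, 0.234, 0.0245]
ee_rot: [-0.0, 0.679, 0.734, -0.001]
contact_force: [-0.3, 0.1, -0.2]
width: 0.0576
gripper_force: 0.0
clock: 7.5
position: [0.5699, 0.2347, 0.089]
ee_rot: [-0.001, 0.679, 0.734, -0.001]
contact_force: [1.0, 0.3, -1.3]
width: 0.048
gripper_force: 41.6
```

```bash
python3 -m inch '[{"claw":0.0,"travel":[0.04,-0.12,0],"turn":0},{"claw":0.0,"travel":[0.12,-0.34,0],"turn":0},{"claw":0.0,"travel":[0.19,-0.56,0],"turn":0},{"claw":0.0,"travel":[0.26,-0.76,0],"turn":0},{"claw":0.0,"travel":[0.32,-0.94,0],"turn":0}]'
python3 -m inch '[{"claw":0.0,"travel":[0.05,-0.14,0],"turn":0},{"claw":0.0,"travel":[0.073,-0.216,0],"turn":0},{"claw":0.0,"travel":[0.073,-0.216,-0.1],"turn":0},{"claw":0.0,"travel":[0.073,-0.216,-0.2],"turn":0},{"claw":0.0,"travel":[0.073,-0.216,-0.27],"turn":0}]'
python3 -m inch '[{"claw":0.0,"travel":[0,0,-0.03],"turn":0},{"claw":0.0,"travel":[0,0,-0.03],"turn":0},{"claw":0.65,"travel":[0,0,-0.03],"turn":0},{"claw":0.65,"travel":[0,0,-0.03],"turn":0},{"claw":0.65,"travel":[0,0,-0.03],"turn":0}]'
python3 -m inch '[{"claw":0.65,"travel":[0,0,0.12],"turn":0},{"claw":0.65,"travel":[0,0,0.3],"turn":0},{"claw":0.65,"travel":[0,0,0.35],"turn":0},{"claw":0.65,"travel":[0,0,0.35],"turn":0}]'
```

```text
clock: 8.0
position: [0.6358, 0.0451, 0.09]
ee_rot: [0.001, 0.679, 0.734, 0.0]
contact_force: [0.8, 0.7, -1.2]
width: 0.0481
gripper_force: 41.7
clock: 8.5
position: [0.6488, 0.0044, 0.0343]
ee_rot: [-0.001, 0.679, 0.734, -0.0]
contact_force: [-0.5, -0.4, -1.1]
width: 0.0477
gripper_force: 41.7
clock: 9.0
position: [0.65, 0.004, 0.0298]
ee_rot: [0.0, 0.679, 0.734, 0.0]
contact_force: [-0.5, 0.7, -0.6]
width: 0.0707
gripper_force: 0.0
clock: 9.4
position: [0.6512, 0.0037, 0.1016]
ee_rot: [0.002, 0.679, 0.734, 0.002]
contact_force: [-0.3, 0.7, -0.0]
width: 0.0703
gripper_force: 0.0
```

```bash
python3 -m inch '[{"claw":0.65,"travel":[-0.05,0.2,0],"turn":0},{"claw":0.65,"travel":[-0.1,0.4,0],"turn":0},{"claw":0.65,"travel":[-0.15,0.6,0],"turn":0},{"claw":0.65,"travel":[-0.2,0.8,0],"turn":0},{"claw":0.65,"travel":[-0.25,1.0,0],"turn":0}]'
python3 -m inch '[{"claw":0.65,"travel":[-0.05,0.2,0],"turn":0},{"claw":0.65,"travel":[-0.1,0.4,0],"turn":0},{"claw":0.65,"travel":[-0.137,0.547,0],"turn":0},{"claw":0.65,"travel":[-0.137,0.547,0],"turn":0},{"claw":0.65,"travel":[-0.137,0.547,0],"turn":0}]'
python3 -m inch '[{"claw":0.65,"travel":[0,0,-0.12],"turn":0},{"claw":0.65,"travel":[0,0,-0.24],"turn":0},{"claw":0.65,"travel":[0,0,-0.34],"turn":0},{"claw":0.65,"travel":[0,0,-0.37],"turn":0},{"claw":0.0,"travel":[0,0,-0.37],"turn":0}]'
python3 -m inch '[{"claw":0.0,"travel":[0,0,0],"turn":0},{"claw":0.0,"travel":[0,0,0],"turn":0},{"claw":0.0,"travel":[0,0,0],"turn":0},{"claw":0.0,"travel":[0,0,0.15],"turn":0},{"claw":0.0,"travel":[0,0,0.32],"turn":0}]'
```

```text
clock: 9.9
position: [0.598, 0.205, 0.0975]
ee_rot: [-0.001, 0.679, 0.734, -0.001]
contact_force: [0.2, -0.0, -0.2]
width: 0.0703
gripper_force: 0.0
clock: 10.4
position: [0.5711, 0.3132, 0.0976]
ee_rot: [-0.0, 0.678, 0.735, -0.001]
contact_force: [0.0, -0.8, 0.0]
width: 0.0703
gripper_force: 0.0
clock: 10.9
position: [0.5718, 0.3115, 0.0239]
ee_rot: [-0.0, 0.679, 0.734, -0.001]
contact_force: [-0.4, 0.2, 0.6]
width: 0.0575
gripper_force: 0.0
clock: 11.4
position: [0.5712, 0.3129, 0.089]
ee_rot: [-0.001, 0.679, 0.734, -0.001]
contact_force: [0.7, 0.3, -1.1]
width: 0.0482
gripper_force: 41.6
```

```bash
python3 -m inch '[{"claw":0.0,"travel":[0.04,-0.12,0],"turn":0},{"claw":0.0,"travel":[0.1,-0.34,0],"turn":0},{"claw":0.0,"travel":[0.16,-0.56,0],"turn":0},{"claw":0.0,"travel":[0.22,-0.76,0],"turn":0},{"claw":0.0,"travel":[0.28,-0.95,0],"turn":0}]'
python3 -m inch '[{"claw":0.0,"travel":[0.05,-0.17,0],"turn":0},{"claw":0.0,"travel":[0.083,-0.288,0],"turn":0},{"claw":0.0,"travel":[0.083,-0.288,-0.1],"turn":0},{"claw":0.0,"travel":[0.083,-0.288,-0.2],"turn":0},{"claw":0.0,"travel":[0.083,-0.288,-0.27],"turn":0}]'
python3 -m inch '[{"claw":0.0,"travel":[0,0,-0.03],"turn":0},{"claw":0.0,"travel":[0,0,-0.03],"turn":0},{"claw":0.65,"travel":[0,0,-0.03],"turn":0},{"claw":0.65,"travel":[0,0,-0.03],"turn":0},{"claw":0.65,"travel":[0,0,-0.03],"turn":0}]'
python3 -m inch '[{"claw":0.65,"travel":[0,0,0.12],"turn":0},{"claw":0.65,"travel":[0,0,0.3],"turn":0},{"claw":0.65,"travel":[0,0,0.35],"turn":0},{"claw":0.65,"travel":[0,0,0.35],"turn":0}]'
```

```text
clock: 11.9
position: [0.6287, 0.1216, 0.0901]
ee_rot: [0.001, 0.679, 0.734, 0.0]
contact_force: [0.4, -0.1, -0.9]
width: 0.0482
gripper_force: 41.6
clock: 12.4
position: [0.6445, 0.0653, 0.0347]
ee_rot: [-0.0, 0.679, 0.734, -0.0]
contact_force: [-0.1, -1.2, -0.4]
width: 0.0479
gripper_force: 41.6
clock: 12.9
position: [0.6453, 0.0658, 0.03]
ee_rot: [0.001, 0.679, 0.734, 0.0]
contact_force: [-0.2, 0.4, 0.2]
width: 0.0704
gripper_force: 0.0
clock: 13.3
position: [0.6464, 0.0657, 0.1017]
ee_rot: [0.002, 0.679, 0.734, 0.002]
contact_force: [0.5, -0.6, 0.3]
width: 0.0705
gripper_force: 0.0
```

```bash
python3 -m inch '[{"claw":0.65,"travel":[-0.05,0.2,0],"turn":0},{"claw":0.65,"travel":[-0.1,0.4,0],"turn":0},{"claw":0.65,"travel":[-0.14,0.6,0],"turn":0},{"claw":0.65,"travel":[-0.18,0.8,0],"turn":0},{"claw":0.65,"travel":[-0.22,1.0,0],"turn":0}]'
python3 -m inch '[{"claw":0.65,"travel":[-0.05,0.2,0],"turn":0},{"claw":0.65,"travel":[-0.1,0.4,0],"turn":0},{"claw":0.65,"travel":[-0.14,0.6,0],"turn":0},{"claw":0.65,"travel":[-0.155,0.707,0],"turn":0},{"claw":0.65,"travel":[-0.155,0.707,0],"turn":0}]'
python3 -m inch '[{"claw":0.65,"travel":[0,0,-0.12],"turn":0},{"claw":0.65,"travel":[0,0,-0.24],"turn":0},{"claw":0.65,"travel":[0,0,-0.34],"turn":0},{"claw":0.65,"travel":[0,0,-0.37],"turn":0},{"claw":0.0,"travel":[0,0,-0.37],"turn":0}]'
python3 -m inch '[{"claw":0.0,"travel":[0,0,0],"turn":0},{"claw":0.0,"travel":[0,0,0],"turn":0},{"claw":0.0,"travel":[0,0,0],"turn":0},{"claw":0.0,"travel":[0,0,0.15],"turn":0},{"claw":0.0,"travel":[0,0,0.32],"turn":0}]'
```

```text
clock: 13.8
position: [0.5993, 0.2667, 0.0974]
ee_rot: [-0.001, 0.679, 0.734, -0.001]
contact_force: [0.7, -0.5, 0.5]
width: 0.0707
gripper_force: 0.0
clock: 14.3
position: [0.5685, 0.4095, 0.0977]
ee_rot: [-0.0, 0.677, 0.736, -0.001]
contact_force: [-0.3, -1.2, -0.0]
width: 0.0705
gripper_force: 0.0
clock: 14.8
position: [0.5695, 0.4052, 0.0238]
ee_rot: [-0.0, 0.679, 0.734, -0.002]
contact_force: [1.0, -0.4, -0.0]
width: 0.0576
gripper_force: 0.0
clock: 15.3
position: [0.5688, 0.4065, 0.0888]
ee_rot: [-0.0, 0.679, 0.734, -0.002]
contact_force: [-0.6, 1.0, 0.0]
width: 0.0479
gripper_force: 41.6
```

```bash
python3 -m inch '[{"claw":0.0,"travel":[0.04,-0.12,0],"turn":0},{"claw":0.0,"travel":[0.1,-0.34,0],"turn":0},{"claw":0.0,"travel":[0.15,-0.56,0],"turn":0},{"claw":0.0,"travel":[0.2,-0.76,0],"turn":0},{"claw":0.0,"travel":[0.25,-0.96,0],"turn":0}]'
python3 -m inch '[{"claw":0.0,"travel":[0.05,-0.22,0],"turn":0},{"claw":0.0,"travel":[0.101,-0.437,0],"turn":0},{"claw":0.0,"travel":[0.101,-0.437,-0.1],"turn":0},{"claw":0.0,"travel":[0.101,-0.437,-0.2],"turn":0},{"claw":0.0,"travel":[0.101,-0.437,-0.27],"turn":0}]'
python3 -m inch '[{"claw":0.0,"travel":[0,0,-0.03],"turn":0},{"claw":0.0,"travel":[0,0,-0.03],"turn":0},{"claw":0.65,"travel":[0,0,-0.03],"turn":0},{"claw":0.65,"travel":[0,0,-0.03],"turn":0},{"claw":0.65,"travel":[0,0,-0.03],"turn":0}]'
python3 -m inch '[{"claw":0.65,"travel":[0,0,0.12],"turn":0},{"claw":0.65,"travel":[0,0,0.35],"turn":0},{"claw":0.65,"travel":[0,0,0.6],"turn":0},{"claw":0.65,"travel":[0,0,0.8],"turn":0},{"claw":0.65,"travel":[0,0,0.8],"turn":0}]'
```

```text
clock: 15.8
position: [0.6202, 0.2136, 0.0901]
ee_rot: [0.0, 0.679, 0.734, 0.001]
contact_force: [-0.3, -0.3, -0.2]
width: 0.048
gripper_force: 41.6
clock: 16.3
position: [0.6399, 0.127, 0.0348]
ee_rot: [-0.0, 0.679, 0.734, -0.0]
contact_force: [-0.1, 0.0, -1.7]
width: 0.0481
gripper_force: 41.6
clock: 16.8
position: [0.6405, 0.1279, 0.03]
ee_rot: [0.001, 0.679, 0.734, 0.001]
contact_force: [0.8, -0.0, 0.0]
width: 0.0705
gripper_force: 0.0
clock: 17.3
position: [0.644, 0.1281, 0.1973]
ee_rot: [0.005, 0.679, 0.734, 0.006]
contact_force: [0.6, 0.8, 0.5]
width: 0.0707
gripper_force: 0.0
```

Run:
```python
from h import *
t=grab("top","t2");s=grab("side","s2")
a=cv2.resize(t[100:350,140:420],None,fx=2,fy=2,interpolation=2)[:500,:430*1]
b=cv2.resize(s[170:330,160:350],None,fx=1.9,fy=3,interpolation=2)
b=cv2.resize(b,(370,500))
cv2.imwrite("pics/c3.png",np.hstack([a,b])[:,:,::-1])
```

```text
(no output)
```

View pics/c3.png

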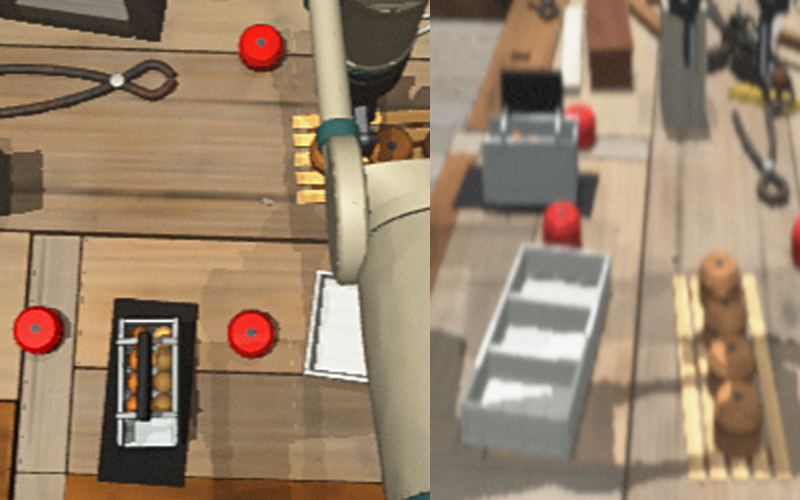

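Top crop: the basket is unchanged, with its fin at (212,266)–(212,310) and yaw about 1–2°. Side crop: all four feet stand in one row on the rack. Next I go to the basket's fin.

```bash
python3 -m inch '[{"claw":0.3,"travel":[-0.12,0.08,0],"turn":0.0405},{"claw":0.3,"travel":[-0.24,0.16,0],"turn":0.081},{"claw":0.3,"travel":[-0.36,0.23,0],"turn":0.1215},{"claw":0.3,"travel":[-0.464,0.299,0],"turn":0.162}]' 30
python3 -m inch '[{"claw":0.3,"travel":[-0.12,0.08,0],"turn":0.0405},{"claw":0.3,"travel":[-0.24,0.16,0],"turn":0.081},{"claw":0.3,"travel":[-0.36,0.23,0],"turn":0.1215},{"claw":0.3,"travel":[-0.464,0.299,0],"turn":0.162}]'
python3 -m inch '[{"claw":0.3,"travel":[-0.12,0.08,0],"turn":0.0405},{"claw":0.3,"travel":[-0.24,0.16,0],"turn":0.081},{"claw":0.3,"travel":[-0.36,0.23,0],"turn":0.1215},{"claw":0.3,"travel":[-0.464,0.299,0],"turn":0.162},{"claw":0.3,"travel":[-0.464,0.299,0],"turn":0.162}]'
python3 -m inch '[{"claw":0.3,"travel":[0,0,-0.1],"turn":0},{"claw":0.3,"travel":[0,0,-0.1],"turn":0},{"claw":0.3,"travel":[0,0,-0.1],"turn":0}]'
python3 -c "
from h import *
im=grab('top','t3');im2=grab('side','s3');cv2.imwrite('pics/c4.png',np.hstack([cv2.resize(im[225:345,140:260],(400,400)),cv2.resize(im2[120:250,160:290],(400,400))])[:,:,::-1])"
```

```text
clock: 17.8
position: [0.5446, 0.1876, 0.1871]
ee_rot: [-0.002, 0.47, 0.883, -0.001]
contact_force: [-1.0, 0.4, 1.0]
width: 0.0552
gripper_force: 0.0
clock: 18.2
position: [0.4518, 0.2472, 0.1874]
ee_rot: [-0.002, 0.232, 0.973, -0.001]
contact_force: [0.9, -0.1, -0.1]
width: 0.0555
gripper_force: 0.0
clock: 18.7
position: [0.3579, 0.3072, 0.1876]
ee_rot: [-0.003, -0.019, 1.0, -0.001]
contact_force: [0.4, -0.2, 0.0]
width: 0.0554
gripper_force: 0.0
clock: 19.0
position: [0.3615, 0.3063, 0.1684]
ee_rot: [-0.001, -0.017, 1.0, -0.001]
contact_force: [-0.1, 0.2, -0.0]
width: 0.0556
gripper_force: 0.0
```

View pics/c4.png

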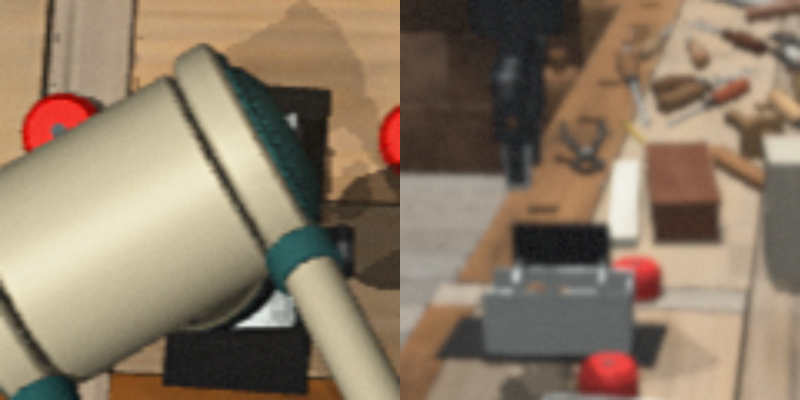

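The top view shows the arm over the basket. In the side crop the fingertip is at (518,180), just above the fin's -x end, where the fin spans 513–608 in the crop. I'll check this numerically.

Run:
```python
from h import *
for x in(.349,.3615,.39):
    print(x,[((proj("side",(x,.3065,z))-[160,120])*400/130).round(0) for z in(.15,.113,.073)])
```

```text
0.349 [array([110., 180.]), array([112., 222.]), array([115., 266.])]
0.3615 [array([125., 181.]), array([127., 222.]), array([129., 267.])]
0.39 [array([159., 181.]), array([161., 223.]), array([162., 268.])]
```

```bash
python3 -m inch '[{"claw":0.3,"travel":[0,0,-0.12],"turn":0},{"claw":0.3,"travel":[0,0,-0.25],"turn":0},{"claw":0.3,"travel":[0,0,-0.35],"turn":0},{"claw":-0.3,"travel":[0,0,-0.35],"turn":0},{"claw":-0.6,"travel":[0,0,-0.35],"turn":0}]' 30
python3 -m inch '[{"claw":-1,"travel":[0,0,0],"turn":0},{"claw":-1,"travel":[0,0,0],"turn":0},{"claw":-1,"travel":[0,0,0],"turn":0},{"claw":-1,"travel":[0,0,0],"turn":0},{"claw":-1,"travel":[0,0,0],"turn":0}]' 30
python3 -m inch '[{"claw":-1,"travel":[0,0,0.02],"turn":0},{"claw":-1,"travel":[0,0,0.06],"turn":0},{"claw":-1,"travel":[0,0,0.1],"turn":0},{"claw":-1,"travel":[0,0,0.12],"turn":0},{"claw":-1,"travel":[0,0,0.12],"turn":0}]'
python3 -c "
from h import *
im2=grab('side','s4');cv2.imwrite('pics/c5.png',cv2.resize(im2[140:250,160:270],(500,500),interpolation=2)[:,:,::-1])"
```

```text
clock: 19.6
position: [0.3623, 0.3071, 0.0998]
ee_rot: [0.0, -0.017, 1.0, 0.0]
contact_force: [0.1, -0.0, -0.1]
width: 0.0273
gripper_force: 0.0
clock: 20.1
position: [0.3621, 0.3075, 0.1002]
ee_rot: [0.001, -0.017, 1.0, 0.001]
contact_force: [-0.3, 1.5, 4.7]
width: 0.0119
gripper_force: 34.9
clock: 20.6
position: [0.3621, 0.3073, 0.1241]
ee_rot: [0.001, -0.017, 1.0, 0.0]
contact_force: [-0.6, -0.4, -2.0]
width: 0.0113
gripper_force: 33.7
```

View pics/c5.png

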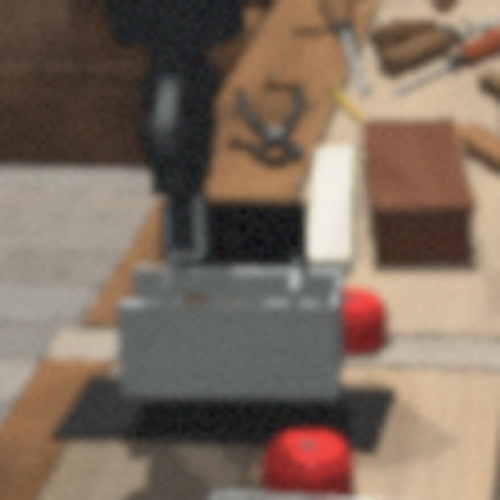

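The side crop shows the basket lifted level off its mat, held at the fin's mouth end. I carry it slowly to above bay 0.

```bash
python3 -m inch '[{"claw":-1,"travel":[0,0,0.03],"turn":0},{"claw":-1,"travel":[0,0,0.07],"turn":0},{"claw":-1,"travel":[0,0,0.12],"turn":0},{"claw":-1,"travel":[0,0,0.155],"turn":0},{"claw":-1,"travel":[0,0,0.165],"turn":0}]'
python3 -m inch '[{"claw":-1,"travel":[0.014,-0.03,0],"turn":-0.002},{"claw":-1,"travel":[0.044,-0.08,0],"turn":-0.004},{"claw":-1,"travel":[0.08,-0.13,0],"turn":-0.006},{"claw":-1,"travel":[0.116,-0.18,0],"turn":-0.008},{"claw":-1,"travel":[0.152,-0.23,0],"turn":-0.01}]'
python3 -m inch '[{"claw":-1,"travel":[0.034,-0.05,0],"turn":-0.002},{"claw":-1,"travel":[0.068,-0.1,0],"turn":-0.005},{"claw":-1,"travel":[0.102,-0.15,0],"turn":-0.008},{"claw":-1,"travel":[0.136,-0.2,0],"turn":-0.011},{"claw":-1,"travel":[0.17,-0.25,0],"turn":-0.014}]'
python3 -m inch '[{"claw":-1,"travel":[0.034,-0.06,0],"turn":-0.002},{"claw":-1,"travel":[0.068,-0.12,0],"turn":-0.005},{"claw":-1,"travel":[0.102,-0.18,0],"turn":-0.008},{"claw":-1,"travel":[0.136,-0.24,0],"turn":-0.01},{"claw":-1,"travel":[0.17,-0.3,0],"turn":-0.012}]'
python3 -m inch '[{"claw":-1,"travel":[0.034,-0.06,0],"turn":-0.002},{"claw":-1,"travel":[0.066,-0.12,0],"turn":-0.004},{"claw":-1,"travel":[0.09,-0.17,0],"turn":-0.006},{"claw":-1,"travel":[0.106,-0.206,0],"turn":-0.008},{"claw":-1,"travel":[0.115,-0.226,-0.03],"turn":-0.008}]'
python3 -c "
from h import *
im=grab('top','t6');im2=grab('side','s6');cv2.imwrite('pics/c6.png',np.hstack([cv2.resize(im[200:340,200:440],(400,233)),cv2.resize(im2[130:330,150:350],(400,400))[:233*1] if 0 else cv2.resize(im2[190:310,150:350],(400,233),interpolation=2)])[:,:,::-1])"
```

```text
clock: 21.15
position: [0.3623, 0.3075, 0.1577]
ee_rot: [0.001, -0.017, 1.0, 0.001]
contact_force: [0.1, -0.8, -1.7]
width: 0.0111
gripper_force: 33.7
clock: 21.65
position: [0.3928, 0.2598, 0.1561]
ee_rot: [-0.0, -0.001, 1.0, -0.0]
contact_force: [0.9, 0.5, -2.6]
width: 0.0119
gripper_force: 33.7
clock: 22.15
position: [0.4266, 0.2101, 0.1564]
ee_rot: [0.0, 0.021, 1.0, 0.0]
contact_force: [0.2, -0.1, -2.5]
width: 0.0119
gripper_force: 33.7
clock: 22.65
position: [0.4606, 0.15, 0.1563]
ee_rot: [0.0, 0.04, 0.999, 0.0]
contact_force: [0.2, -0.3, -2.7]
width: 0.0113
gripper_force: 33.7
clock: 23.15
position: [0.484, 0.1052, 0.1508]
ee_rot: [0.001, 0.052, 0.999, 0.0]
contact_force: [-0.2, 0.1, -2.0]
width: 0.0115
gripper_force: 33.7
```

View pics/c6.png

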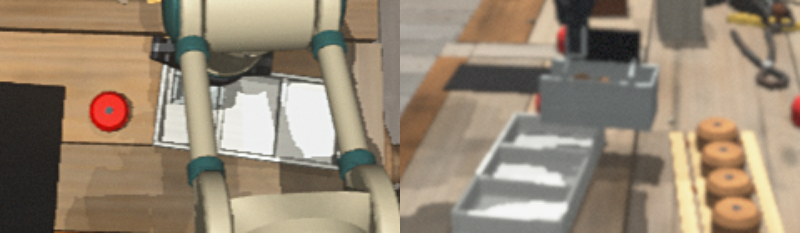

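Side crop: the basket hangs level above bay 0, its bottom above the tray wall, with the tray empty and the feet row in place. Only turns about z are available, so I will tip it by rolling its underside over the tray's +x wall while the fin pivots in the pads.

```bash
cat > look.py <<'E'
from h import *
import sys
C0=np.array([.4443,.03375,0]);a=np.deg2rad(-5.75);X=np.array([np.cos(a),np.sin(a),0]);Y=np.array([-np.sin(a),np.cos(a),0]);Zv=np.array([0,0,1.])
def tr(x,y,z): return C0+x*X+y*Y+z*Zv
bay=float(sys.argv[1]); ty={0:.0757,1:0,2:-.0757}[int(bay)]
s=grab("side",sys.argv[2]); T=[grab("top",sys.argv[2]+"t")]
hs=cv2.cvtColor(s,cv2.COLOR_RGB2HSV)
br=cv2.inRange(hs,(5,80,60),(25,255,255))
for b,y in enumerate((.0757,0,-.0757)):
    pts=np.array([proj("side",tr(x,y+d,z)) for x,d,z in((-.05,-.035,.006),(.05,-.035,.006),(.05,.035,.012),(-.05,.035,.012))],np.int32)
    m=np.zeros(s.shape[:2],np.uint8);cv2.fillPoly(m,[pts],255);print("bay",b,"brown px",cv2.countNonZero(m&br))
# basket's near wall: lines seen in the plane of that wall
p0=tr(0,ty-.0285,0)
def onplane(uv):
    o,d=ray("side",uv);q=o+d*((p0-o)@Y)/(d@Y)-C0;return q@X*1e3,q[2]*1e3
g=cv2.cvtColor(s,cv2.COLOR_RGB2GRAY);g=cv2.resize(g,None,fx=3,fy=3,interpolation=cv2.INTER_CUBIC)
e=cv2.Canny(g,40,110)
L=cv2.HoughLinesP(e,1,np.pi/360,30,minLineLength=60,maxLineGap=12)
for l in L[:,0]:
    A,B=onplane((l[:2]+.5)/3-.5),onplane((l[2:]+.5)/3-.5)
    if A[0]>B[0]:A,B=B,A
    th=np.degrees(np.arctan2(B[1]-A[1],B[0]-A[0]))
    if -30<A[0]<150 and -60<A[0] and B[0]<150 and 0<A[1]<150 and 0<B[1]<160 and abs(th)<50 and B[0]-A[0]>40: print("line",np.round(A),np.round(B),"deg %.1f"%th)
st=get_state();q=np.array(st["position"])-C0;print("TCP tray",q@X,q@Y,q[2],"F",np.array(st["contact_force"]),"t",st["clock"])
E
python3 -m inch '[{"claw":-1,"travel":[0,0.003,-0.03],"turn":0},{"claw":-1,"travel":[0,0.003,-0.06],"turn":0},{"claw":-1,"travel":[0,0.003,-0.09],"turn":0},{"claw":-1,"travel":[0,0.003,-0.105],"turn":0},{"claw":-1,"travel":[0,0.003,-0.105],"turn":0}]'
python3 look.py 0 a1
```

```text
clock: 23.75
position: [0.4825, 0.1066, 0.1286]
ee_rot: [-0.001, 0.052, 0.999, -0.0]
contact_force: [0.9, -0.3, -3.0]
width: 0.0113
gripper_force: 33.7
bay 0 brown px 0
bay 1 brown px 0
bay 2 brown px 0
TCP tray 0.03131936326756011 0.0762849887116794 0.1292901152380138 F [ 0.2712  0.5786 -2.4612] t 23.85
```

```bash
sed -i 's/Canny(g,40,110)/Canny(g,15,40)/; s/-30<A\[0\]<150 and -60<A\[0\]/-70<A[0]<150/' look.py
python3 -m inch '[{"claw":-1,"travel":[0,0,-0.01],"turn":0},{"claw":-1,"travel":[-0.005,0,-0.02],"turn":0},{"claw":-1,"travel":[-0.01,0.001,-0.022],"turn":0},{"claw":-1,"travel":[-0.015,0.001,-0.024],"turn":0},{"claw":-1,"travel":[-0.02,0.002,-0.026],"turn":0}]'
python3 -m inch '[{"claw":-1,"travel":[-0.006,0,-0.001],"turn":0},{"claw":-1,"travel":[-0.012,0.001,-0.003],"turn":0},{"claw":-1,"travel":[-0.018,0.001,-0.005],"turn":0},{"claw":-1,"travel":[-0.024,0.002,-0.007],"turn":0},{"claw":-1,"travel":[-0.03,0.003,-0.009],"turn":0}]'
python3 look.py 0 a2
```

```text
clock: 24.35
position: [0.4823, 0.1067, 0.1266]
ee_rot: [0.004, 0.052, 0.999, 0.0]
contact_force: [0.5, -1.8, 8.8]
width: 0.0115
gripper_force: 35.5
clock: 24.85
position: [0.4774, 0.1075, 0.1253]
ee_rot: [0.005, 0.052, 0.999, 0.001]
contact_force: [2.0, -0.7, 9.9]
width: 0.0113
gripper_force: 35.7
bay 0 brown px 0
bay 1 brown px 0
bay 2 brown px 0
line [ 23. 104.] [112. 153.] deg 28.8
line [-33.  88.] [13. 89.] deg 1.5
line [ 51. 150.] [ 96. 153.] deg 3.9
line [-41. 133.] [ 21. 136.] deg 2.6
line [  3. 103.] [ 97. 142.] deg 22.8
line [ 43. 121.] [ 87. 140.] deg 24.0
line [ 63. 134.] [114. 157.] deg 24.8
line [ 40. 122.] [ 83. 141.] deg 24.0
line [ 54. 127.] [108. 151.] deg 24.7
line [ 62. 113.] [118. 116.] deg 2.7
line [-55. 145.] [ -3. 147.] deg 3.1
TCP tray 0.025287946273430416 0.076670929841401 0.1251777513125588 F [ 2.4315 -0.3057  8.1388] t 24.95
```

```bash
python3 -c "
import cv2,numpy as np
im=cv2.imread('pics/a2.png');cv2.imwrite('pics/c7.png',cv2.resize(im[170:300,180:320],(646,600),interpolation=2))"
```

```text
(no output)
```

View pics/c7.png

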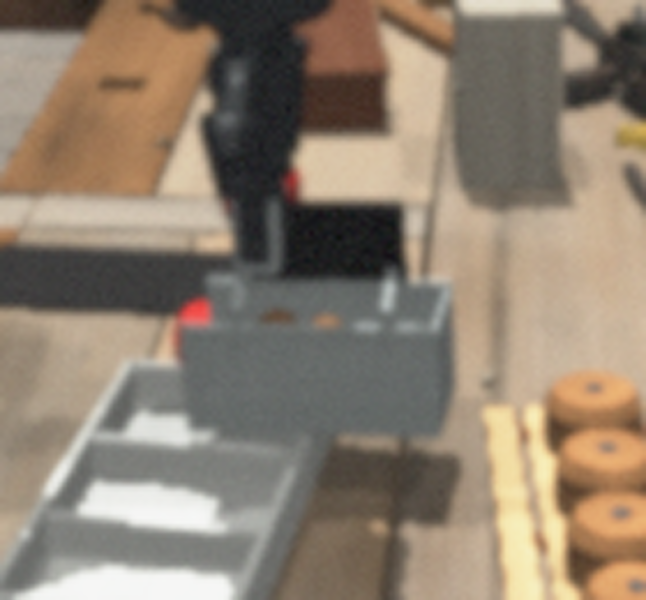

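The crop shows the basket still about level: its bottom edge runs (195,430)–(440,435) and its fin top edge (285,205)–(400,207). The pads hold too firmly, so I lower the grip force and add an angle gauge on the fin's top edge.

```bash
python3 - <<'E'
s=open('look.py').read()
i=s.index("# basket's near"); j=s.index("st=get_state()")
new='''def finangle(s,ty,pos):
    g=cv2.resize(cv2.cvtColor(s,cv2.COLOR_RGB2GRAY),None,fx=3,fy=3,interpolation=cv2.INTER_CUBIC).astype(float)
    p0=tr(0,ty-.006,0)
    q=pos-C0;x0=q@X
    u0=proj("side",tr(x0+.024,ty-.006,q[2]+.013))[0];u1=proj("side",tr(x0+.062,ty-.006,q[2]+.013))[0]
    v0=proj("side",tr(x0+.03,ty-.006,q[2]+.013))[1]
    P=[]
    for c in range(int(u0*3)+1,int(u1*3)):
        col=g[int(v0*3)-75:int(v0*3)+60,c]
        d=col<45
        r=np.where(d[:-4]&d[1:-3]&d[2:-2]&d[3:-1])[0]
        if len(r):
            o,dd=ray("side",((c+.5)/3-.5,(int(v0*3)-75+r[0]+.5)/3-.5));w=o+dd*((p0-o)@Y)/(dd@Y)-C0;P.append((w@X*1e3,w[2]*1e3))
    P=np.array(P)
    if len(P)<8: return None
    k=cv2.fitLine(P.astype(np.float32),cv2.DIST_HUBER,0,.01,.01).ravel()
    return round(float(np.degrees(np.arctan(k[1]/k[0]))),1),P[0].round(),P[-1].round()
'''
s=s[:i]+new+s[j:]+'\nprint("angle",finangle(s,ty,np.array(st["position"])))\n'
open('look.py','w').write(s)
E
python3 - <<'E'
import sys;sys.argv=["x","0","tmp"]
exec(open('look.py').read().split("bay=float")[0])
src=open('look.py').read();exec(src[src.index("def finangle"):src.index("st=get_state")])
for f,z in(("a1",(.4825,.1066,.1293)),("a2",(.4774,.1075,.1252))):
    print(f,finangle(cv2.imread(f"pics/{f}.png")[:,:,::-1].copy(),.0757,np.array(z)))
E
python3 -m inch '[{"claw":-1,"travel":[0,0,0],"turn":0},{"claw":-1,"travel":[0,0,0],"turn":0},{"claw":-1,"travel":[-0.005,0,-0.003],"turn":0},{"claw":-1,"travel":[-0.01,0.001,-0.006],"turn":0},{"claw":-1,"travel":[-0.015,0.001,-0.009],"turn":0}]' 20
python3 look.py 0 a3
```

```text
a1 (-1.6, array([ 55., 140.]), array([ 91., 139.]))
a2 (4.0, array([ 49., 138.]), array([ 85., 140.]))
clock: 25.45
position: [0.4743, 0.1078, 0.124]
ee_rot: [0.005, 0.052, 0.999, 0.001]
contact_force: [0.2, -0.1, 14.8]
width: 0.0113
gripper_force: 36.6
bay 0 brown px 0
bay 1 brown px 0
bay 2 brown px 0
TCP tray 0.022210475387895313 0.07668109611763751 0.12397005406818845 F [ 0.1352  0.9387 13.5051] t 25.55
angle (4.8, array([ 46., 139.]), array([ 82., 141.]))
```

```bash
python3 -m inch '[{"claw":-1,"travel":[-0.005,0,-0.001],"turn":0},{"claw":-1,"travel":[-0.01,0.001,-0.002],"turn":0},{"claw":-1,"travel":[-0.015,0.001,-0.003],"turn":0},{"claw":-1,"travel":[-0.02,0.002,-0.005],"turn":0},{"claw":-1,"travel":[-0.02,0.002,-0.005],"turn":0}]' 20
python3 look.py 0 a4
```

```text
clock: 26.05
position: [0.4699, 0.1082, 0.1224]
ee_rot: [0.005, 0.052, 0.999, 0.001]
contact_force: [1.0, 0.4, 9.5]
width: 0.0116
gripper_force: 36.6
bay 0 brown px 0
bay 1 brown px 0
bay 2 brown px 0
TCP tray 0.017983508343626445 0.07668216113896967 0.12241447820102407 F [ 0.8725  0.2099 10.7245] t 26.15
angle (4.2, array([ 42., 141.]), array([ 78., 143.]))
```

```bash
python3 -m inch '[{"claw":-1,"travel":[-0.006,0,0],"turn":0},{"claw":-1,"travel":[-0.012,0.001,-0.002],"turn":0},{"claw":-1,"travel":[-0.018,0.001,-0.004],"turn":0},{"claw":-1,"travel":[-0.024,0.002,-0.006],"turn":0},{"claw":-1,"travel":[-0.024,0.002,-0.006],"turn":0}]' 20
python3 look.py 0 a5
python3 -m inch '[{"claw":-1,"travel":[-0.006,0,0],"turn":0},{"claw":-1,"travel":[-0.012,0.001,-0.003],"turn":0},{"claw":-1,"travel":[-0.018,0.001,-0.006],"turn":0},{"claw":-1,"travel":[-0.018,0.002,-0.006],"turn":0},{"claw":-1,"travel":[-0.018,0.002,-0.006],"turn":0}]' 20
python3 look.py 0 a6
python3 -c "
import cv2,numpy as np
im=cv2.imread('pics/a6.png');im2=cv2.imread('pics/a6t.png');cv2.imwrite('pics/c8.png',np.hstack([cv2.resize(im[180:270,190:290],(440,396),interpolation=2),cv2.resize(im2[200:310,270:360],(324,396),interpolation=2)]))"
```

```text
clock: 26.65
position: [0.4651, 0.1087, 0.1207]
ee_rot: [0.005, 0.052, 0.999, 0.001]
contact_force: [1.4, -0.2, 4.6]
width: 0.0115
gripper_force: 36.3
bay 0 brown px 0
bay 1 brown px 0
bay 2 brown px 0
TCP tray 0.013142172954586188 0.07662882116257211 0.12068109339384024 F [1.7708 0.6798 6.3095] t 26.75
angle (7.0, array([ 37., 141.]), array([ 74., 145.]))
clock: 27.25
position: [0.4602, 0.109, 0.1189]
ee_rot: [0.003, 0.052, 0.999, 0.0]
contact_force: [1.3, 0.1, 6.2]
width: 0.0117
gripper_force: 36.6
bay 0 brown px 64
bay 1 brown px 0
bay 2 brown px 0
TCP tray 0.008307076924149032 0.07643990997055854 0.11884798326810249 F [1.2291 2.0096 5.9651] t 27.35
angle (4.1, array([ 32., 141.]), array([ 69., 144.]))
```

View pics/c8.png

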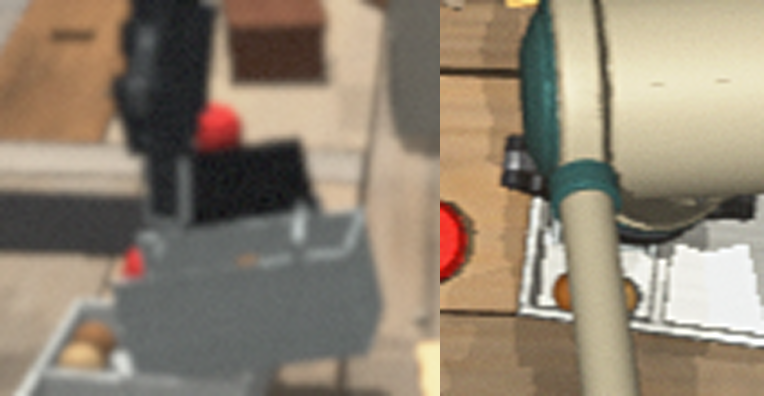

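Side crop: two balls lie in bay 0 at (95,335) and (85,352), and the basket is tipped about 11° with its fin top running (195,155)–(300,140). The top crop agrees, with balls at (570,293) and (625,293). I lift and shift to bay 1.

```bash
python3 -m inch '[{"claw":-1,"travel":[0,0,0.015],"turn":0},{"claw":-1,"travel":[0,0,0.04],"turn":0},{"claw":-1,"travel":[0.003,0,0.07],"turn":0},{"claw":-1,"travel":[0.006,0,0.1],"turn":0},{"claw":-1,"travel":[0.01,0,0.12],"turn":0}]' 20
python3 -m inch '[{"claw":-1,"travel":[-0.001,-0.01,0],"turn":0},{"claw":-1,"travel":[-0.004,-0.04,0],"turn":0},{"claw":-1,"travel":[-0.009,-0.09,0],"turn":0},{"claw":-1,"travel":[-0.014,-0.14,0],"turn":0},{"claw":-1,"travel":[-0.019,-0.19,0],"turn":0}]'
python3 -m inch '[{"claw":-1,"travel":[-0.005,-0.05,0],"turn":0},{"claw":-1,"travel":[-0.01,-0.1,0],"turn":0},{"claw":-1,"travel":[-0.014,-0.15,0],"turn":0},{"claw":-1,"travel":[-0.017,-0.177,0],"turn":0},{"claw":-1,"travel":[-0.019,-0.187,0],"turn":0}]'
python3 -m inch '[{"claw":-1,"travel":[0.003,0,-0.02],"turn":0},{"claw":-1,"travel":[0.006,0,-0.05],"turn":0},{"claw":-1,"travel":[0.01,0,-0.075],"turn":0},{"claw":-1,"travel":[0.01,0,-0.09],"turn":0},{"claw":-1,"travel":[0.01,0,-0.1],"turn":0}]'
python3 look.py 1 b1
```

```text
clock: 27.85
position: [0.4597, 0.1088, 0.1417]
ee_rot: [0.0, 0.052, 0.999, 0.0]
contact_force: [0.9, -0.7, -2.1]
width: 0.0115
gripper_force: 35.3
clock: 28.35
position: [0.4555, 0.0697, 0.1409]
ee_rot: [-0.0, 0.052, 0.999, -0.0]
contact_force: [-0.4, -0.7, -1.5]
width: 0.0116
gripper_force: 35.3
clock: 28.85
position: [0.452, 0.0327, 0.1412]
ee_rot: [0.0, 0.052, 0.999, 0.0]
contact_force: [0.0, 0.2, -1.7]
width: 0.0113
gripper_force: 35.3
clock: 29.35
position: [0.4538, 0.0337, 0.1205]
ee_rot: [-0.0, 0.052, 0.999, 0.0]
contact_force: [-0.1, 1.2, -1.8]
width: 0.0116
gripper_force: 35.3
bay 0 brown px 36
bay 1 brown px 0
bay 2 brown px 0
TCP tray 0.009504704498774294 0.0007937906872284346 0.12075057507259294 F [ 0.0222  0.4892 -1.4731] t 29.45
angle (6.1, array([ 33., 142.]), array([ 70., 146.]))
```

```bash
cat > chk.sh <<'E'
# chk.sh bay tag: look; stop the chain when brown shows in that bay
python3 look.py $1 $2 | tee /tmp/o; n=$(grep "^bay $1 " /tmp/o | awk '{print $NF}'); [ "$n" -lt 12 ]
E
chmod +x chk.sh
python3 -m inch '[{"claw":-1,"travel":[0,0,-0.01],"turn":0},{"claw":-1,"travel":[-0.005,0,-0.013],"turn":0},{"claw":-1,"travel":[-0.011,0.001,-0.016],"turn":0},{"claw":-1,"travel":[-0.017,0.001,-0.018],"turn":0},{"claw":-1,"travel":[-0.017,0.002,-0.018],"turn":0}]' 20 && ./chk.sh 1 b2 &&
python3 -m inch '[{"claw":-1,"travel":[-0.006,0,-0.003],"turn":0},{"claw":-1,"travel":[-0.012,0.001,-0.006],"turn":0},{"claw":-1,"travel":[-0.018,0.002,-0.008],"turn":0},{"claw":-1,"travel":[-0.018,0.002,-0.008],"turn":0}]' 20 && ./chk.sh 1 b3 &&
python3 -m inch '[{"claw":-1,"travel":[-0.006,0,-0.003],"turn":0},{"claw":-1,"travel":[-0.012,0.001,-0.006],"turn":0},{"claw":-1,"travel":[-0.018,0.002,-0.008],"turn":0},{"claw":-1,"travel":[-0.018,0.002,-0.008],"turn":0}]' 20 && ./chk.sh 1 b4
```

```text
clock: 29.95
position: [0.4531, 0.0336, 0.1191]
ee_rot: [0.003, 0.052, 0.999, -0.0]
contact_force: [1.0, -0.7, 5.6]
width: 0.0114
gripper_force: 36.5
bay 0 brown px 36
bay 1 brown px 84
bay 2 brown px 0
TCP tray 0.008813956486588443 0.0007527567020131433 0.11904727893347064 F [ 0.3632 -0.3058  5.7373] t 30.05
angle (5.8, array([ 33., 141.]), array([ 69., 145.]))
```

Run:
```python
from h import *
for n,f in(("side","b2"),("top","b2t")):
    im=cv2.imread(f"pics/{f}.png")[:,:,::-1].copy()
    for c,st in blobs(im,(5,80,60),(25,255,255),10):
        p=plane(n,c,.017)
        if .36<p[0]<.54 and -.12<p[1]<.19: print(n,c.round(1),st[2:],p)
a=cv2.imread("pics/b2.png")[185:285,185:285];b=cv2.imread("pics/b2t.png")[215:315,280:400]
cv2.imwrite("pics/c9.png",np.hstack([cv2.resize(a,(400,400),interpolation=2),cv2.resize(b,(400,333),interpolation=2).copy() if 0 else cv2.resize(b,(400,400),interpolation=2)]))
```

```text
side [210.2 255.3] [ 9  5 33] [0.4086 0.1384 0.017 ]
side [200.6 274. ] [ 13  12 110] [0.4025 0.048  0.017 ]
side [260.6 287.3] [ 8 20 75] [0.5369 0.0002 0.017 ]
side [258.7 313.4] [ 6  8 30] [ 0.5399 -0.0965  0.017 ]
top [348.1 229.8] [ 3 10 26] [0.5254 0.0374 0.017 ]
top [312.7 281.4] [ 24  12 196] [0.4143 0.1107 0.017 ]
top [347.5 286.3] [ 23  13 196] [0.4066 0.0382 0.017 ]
```

View pics/c9.png

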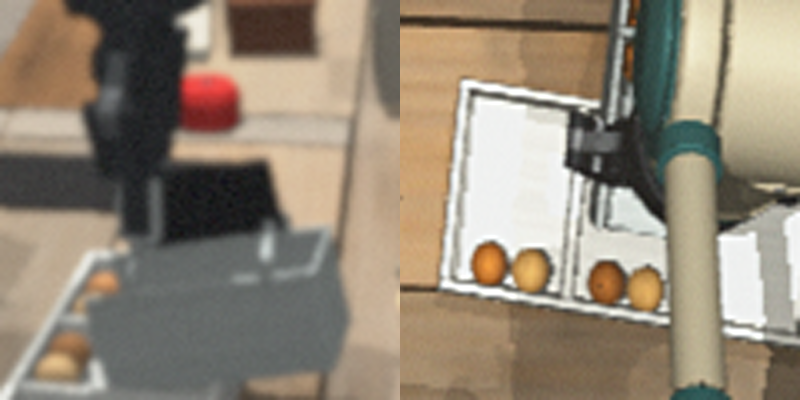

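Top crop: two balls in bay 0 at (490,263) and (530,268), and two in bay 1 at (607,283) and (645,288). The side crop agrees. I move on to bay 2 with the last four.

```bash
python3 -m inch '[{"claw":-1,"travel":[0,0,0.015],"turn":0},{"claw":-1,"travel":[0,0,0.04],"turn":0},{"claw":-1,"travel":[0.003,0,0.07],"turn":0},{"claw":-1,"travel":[0.006,0,0.1],"turn":0},{"claw":-1,"travel":[0.01,0,0.12],"turn":0}]' 20
python3 -m inch '[{"claw":-1,"travel":[-0.001,-0.01,0],"turn":0},{"claw":-1,"travel":[-0.004,-0.04,0],"turn":0},{"claw":-1,"travel":[-0.009,-0.09,0],"turn":0},{"claw":-1,"travel":[-0.014,-0.14,0],"turn":0},{"claw":-1,"travel":[-0.019,-0.19,0],"turn":0}]'
python3 -m inch '[{"claw":-1,"travel":[-0.005,-0.05,0],"turn":0},{"claw":-1,"travel":[-0.01,-0.1,0],"turn":0},{"claw":-1,"travel":[-0.014,-0.15,0],"turn":0},{"claw":-1,"travel":[-0.017,-0.177,0],"turn":0},{"claw":-1,"travel":[-0.019,-0.19,0],"turn":0}]'
python3 -m inch '[{"claw":-1,"travel":[0.003,0,-0.02],"turn":0},{"claw":-1,"travel":[0.006,0,-0.05],"turn":0},{"claw":-1,"travel":[0.01,0,-0.075],"turn":0},{"claw":-1,"travel":[0.01,0,-0.095],"turn":0},{"claw":-1,"travel":[0.01,0,-0.11],"turn":0}]'
./chk.sh 2 d1
python3 -m inch '[{"claw":-1,"travel":[-0.005,0,-0.006],"turn":0},{"claw":-1,"travel":[-0.01,0.001,-0.011],"turn":0},{"claw":-1,"travel":[-0.015,0.002,-0.014],"turn":0},{"claw":-1,"travel":[-0.02,0.002,-0.018],"turn":0},{"claw":-1,"travel":[-0.025,0.002,-0.02],"turn":0}]' 20 
./chk.sh 2 d2
python3 -m inch '[{"claw":-1,"travel":[-0.006,0,-0.003],"turn":0},{"claw":-1,"travel":[-0.012,0.001,-0.006],"turn":0},{"claw":-1,"travel":[-0.018,0.002,-0.009],"turn":0},{"claw":-1,"travel":[-0.024,0.002,-0.012],"turn":0},{"claw":-1,"travel":[-0.03,0.003,-0.015],"turn":0}]' 20
./chk.sh 2 d3
```

```text
clock: 30.55
position: [0.4528, 0.0338, 0.1421]
ee_rot: [0.0, 0.052, 0.999, 0.0]
contact_force: [-0.1, -0.5, -0.9]
width: 0.0112
gripper_force: 35.3
clock: 31.05
position: [0.4485, -0.0053, 0.1413]
ee_rot: [-0.0, 0.052, 0.999, -0.0]
contact_force: [-0.3, 0.3, -2.1]
width: 0.0115
gripper_force: 35.3
clock: 31.55
position: [0.445, -0.0429, 0.1415]
ee_rot: [0.0, 0.052, 0.999, 0.0]
contact_force: [0.1, -0.1, -2.3]
width: 0.0116
gripper_force: 35.4
clock: 32.05
position: [0.4466, -0.0418, 0.1193]
ee_rot: [-0.001, 0.052, 0.999, 0.0]
contact_force: [-5.7, 1.4, 19.1]
width: 0.0118
gripper_force: 38.5
bay 0 brown px 12
bay 1 brown px 38
bay 2 brown px 0
TCP tray 0.010121115798711257 -0.07499752497827834 0.11968295050067493 F [-1.6007  0.848   3.0749] t 32.15
angle (11.5, array([ 34., 140.]), array([ 70., 146.]))
clock: 32.65
position: [0.4445, -0.0418, 0.1181]
ee_rot: [0.003, 0.052, 0.999, -0.0]
contact_force: [-2.6, 1.9, 14.5]
width: 0.0117
gripper_force: 37.9
bay 0 brown px 9
bay 1 brown px 38
bay 2 brown px 0
TCP tray 0.007635250552294432 -0.0751446086604047 0.11800360099476406 F [-2.0146  1.358  15.1522] t 32.75
angle (11.7, array([ 32., 140.]), array([ 68., 148.]))
clock: 33.25
position: [0.4385, -0.0412, 0.1146]
ee_rot: [0.003, 0.052, 0.999, -0.0]
contact_force: [-0.7, 2.3, 12.7]
width: 0.0118
gripper_force: 38.4
bay 0 brown px 4
bay 1 brown px 43
bay 2 brown px 0
TCP tray 0.001527577677795917 -0.075133982252846 0.11450041753298991 F [-2.2603  1.5885 11.3257] t 33.35
angle (15.1, array([ 26., 139.]), array([ 62., 151.]))
```

```bash
python3 -m inch '[{"claw":-1,"travel":[-0.006,0,-0.003],"turn":0},{"claw":-1,"travel":[-0.012,0.001,-0.006],"turn":0},{"claw":-1,"travel":[-0.018,0.002,-0.009],"turn":0},{"claw":-1,"travel":[-0.024,0.002,-0.012],"turn":0},{"claw":-1,"travel":[-0.03,0.003,-0.015],"turn":0}]' 20
./chk.sh 2 d4
python3 -m inch '[{"claw":-1,"travel":[-0.006,0,-0.003],"turn":0},{"claw":-1,"travel":[-0.012,0.001,-0.006],"turn":0},{"claw":-1,"travel":[-0.018,0.002,-0.009],"turn":0},{"claw":-1,"travel":[-0.024,0.002,-0.012],"turn":0},{"claw":-1,"travel":[-0.03,0.003,-0.015],"turn":0}]' 20
./chk.sh 2 d5
python3 - <<'E'
from h import *
for n,f in(("side","d5"),("top","d5t")):
    im=cv2.imread(f"pics/{f}.png")[:,:,::-1].copy()
    for c,st in blobs(im,(5,80,60),(25,255,255),10):
        p=plane(n,c,.017)
        if .33<p[0]<.54 and -.12<p[1]<.19: print(n,c.round(1),st[2:],p)
E
```

```text
clock: 33.85
position: [0.4329, -0.0407, 0.1112]
ee_rot: [0.004, 0.052, 0.999, -0.0]
contact_force: [0.7, 1.9, 7.5]
width: 0.0113
gripper_force: 38.4
bay 0 brown px 0
bay 1 brown px 51
bay 2 brown px 0
TCP tray -0.004168147984426928 -0.07525925164354491 0.11112321009120164 F [0.5372 0.3448 7.1336] t 33.95
angle (18.9, array([ 20., 135.]), array([ 57., 145.]))
clock: 34.45
position: [0.4271, -0.0405, 0.1081]
ee_rot: [0.004, 0.052, 0.999, -0.0]
contact_force: [0.1, 0.2, 4.8]
width: 0.0114
gripper_force: 38.5
bay 0 brown px 0
bay 1 brown px 26
bay 2 brown px 65
TCP tray -0.010362986194298967 -0.07557222387880498 0.10785413208522336 F [-0.0584 -0.2486  6.1304] t 34.55
angle (21.9, array([ 14., 134.]), array([ 50., 146.]))
side [197.1 276.4] [ 7  8 34] [0.3968 0.037  0.017 ]
side [260.7 293. ] [ 9 17 58] [ 0.5386 -0.0225  0.017 ]
side [189.4 292.8] [12 11 85] [ 0.3939 -0.0308  0.017 ]
top [388.2 248.5] [ 13  12 108] [ 0.4883 -0.0474  0.017 ]
top [312.6 281.4] [ 24  12 192] [0.4143 0.111  0.017 ]
top [347.4 286.2] [ 23  13 196] [0.4066 0.0384 0.017 ]
top [378.7 290.2] [11 11 94] [ 0.4005 -0.0267  0.017 ]
top [392.9 291.7] [ 11  12 101] [ 0.3982 -0.0563  0.017 ]
```

```bash
cat > bl.py <<'E'
from h import *
import sys
for n,f in(("side",sys.argv[1]),("top",sys.argv[1]+"t")):
    im=cv2.imread(f"pics/{f}.png")[:,:,::-1].copy()
    for c,st in blobs(im,(5,80,60),(25,255,255),10):
        p=plane(n,c,.017)
        if .33<p[0]<.53 and -.12<p[1]<.19: print(n,c.round(1),st[2:],p)
E
python3 -m inch '[{"claw":-1,"travel":[-0.006,0,-0.004],"turn":0},{"claw":-1,"travel":[-0.012,0.001,-0.007],"turn":0},{"claw":-1,"travel":[-0.018,0.002,-0.011],"turn":0},{"claw":-1,"travel":[-0.024,0.002,-0.014],"turn":0},{"claw":-1,"travel":[-0.03,0.003,-0.018],"turn":0}]' 20
./chk.sh 2 d6; python3 bl.py d6
python3 -m inch '[{"claw":-1,"travel":[-0.006,0,-0.004],"turn":0},{"claw":-1,"travel":[-0.012,0.001,-0.007],"turn":0},{"claw":-1,"travel":[-0.018,0.002,-0.011],"turn":0},{"claw":-1,"travel":[-0.024,0.002,-0.014],"turn":0},{"claw":-1,"travel":[-0.03,0.003,-0.018],"turn":0}]' 20
./chk.sh 2 d7; python3 bl.py d7
```

```text
clock: 35.05
position: [0.4231, -0.0403, 0.1057]
ee_rot: [0.006, 0.052, 0.999, -0.001]
contact_force: [1.4, 0.4, 17.1]
width: 0.0116
gripper_force: 40.3
bay 0 brown px 0
bay 1 brown px 11
bay 2 brown px 52
TCP tray -0.013694278884444307 -0.07575282303864685 0.10570330510995224 F [ 1.7546  0.8292 13.3446] t 35.15
angle (22.7, array([ 11., 133.]), array([ 47., 143.]))
side [196.3 276.7] [ 5  6 23] [0.3955 0.0356 0.017 ]
side [164.4 293.5] [ 12  19 173] [ 0.3442 -0.0365  0.017 ]
side [188.7 293.3] [11 12 71] [ 0.393  -0.0328  0.017 ]
top [312.5 281.4] [ 24  12 190] [0.4144 0.1111 0.017 ]
top [347.5 286.3] [ 23  13 197] [0.4066 0.0383 0.017 ]
top [378.2 290.4] [11 11 95] [ 0.4001 -0.0257  0.017 ]
top [393.4 292.2] [ 12  11 104] [ 0.3973 -0.0573  0.017 ]
clock: 35.65
position: [0.4209, -0.0402, 0.1047]
ee_rot: [0.01, 0.052, 0.999, -0.001]
contact_force: [2.3, 2.4, 32.7]
width: 0.0116
gripper_force: 42.7
bay 0 brown px 0
bay 1 brown px 8
bay 2 brown px 45
TCP tray -0.01606531755062405 -0.07590418268902266 0.10465548338945986 F [ 2.3195  2.7966 28.6071] t 35.75
angle (23.9, array([  8., 132.]), array([ 45., 142.]))
side [195.8 276.9] [ 4  5 16] [0.3946 0.0345 0.017 ]
side [188.1 293.6] [10 11 66] [ 0.392  -0.0342  0.017 ]
top [312.6 281.4] [ 24  12 189] [0.4144 0.1109 0.017 ]
top [347.4 286.2] [ 23  13 195] [0.4067 0.0385 0.017 ]
top [378.3 290.3] [11 11 95] [ 0.4003 -0.0257  0.017 ]
top [393.2 292.5] [12 11 97] [ 0.3967 -0.0568  0.017 ]
```

Run:
```python
import cv2,numpy as np
a=cv2.imread("pics/d7.png")[180:340,140:300];b=cv2.imread("pics/d7t.png")[210:350,280:440]
cv2.imwrite("pics/c10.png",np.hstack([cv2.resize(a,(400,400),interpolation=2),cv2.resize(b,(400,350),interpolation=2).copy() if 0 else cv2.resize(b,(400,400),interpolation=2)]))
```

```text
(no output)
```

View pics/c10.png

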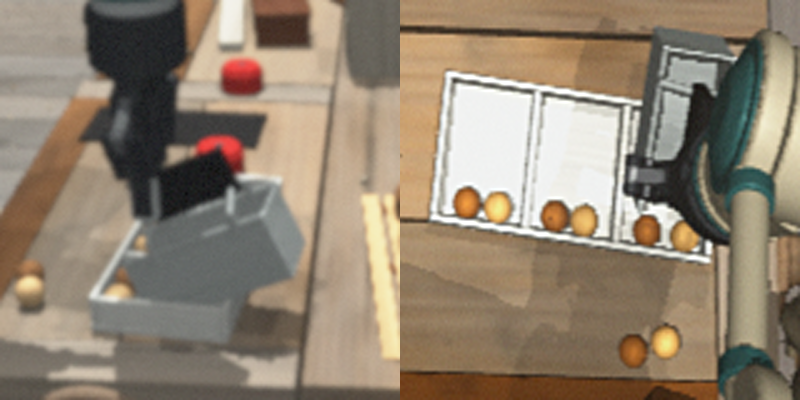

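Top crop: bays 0, 1 and 2 hold two balls each, but the last pair jumped the -x wall and lies on the bench at (632,350) and (665,342). The side crop confirms them at (30,270) and (30,292). The basket is empty, so I stand it back first and then fetch the two balls by hand.

```bash
python3 -m inch '[{"claw":-1,"travel":[0,0,0.05],"turn":0},{"claw":-1,"travel":[0,0,0.13],"turn":0},{"claw":-1,"travel":[0,0,0.23],"turn":0},{"claw":-1,"travel":[0,0,0.33],"turn":0},{"claw":-1,"travel":[0,0,0.35],"turn":0}]' 40
python3 -m inch '[{"claw":-1,"travel":[-0.05,0.1,0],"turn":0.01},{"claw":-1,"travel":[-0.1,0.25,0],"turn":0.02},{"claw":-1,"travel":[-0.15,0.4,0],"turn":0.03},{"claw":-1,"travel":[-0.2,0.55,0],"turn":0.033},{"claw":-1,"travel":[-0.25,0.7,0],"turn":0.033}]'
python3 -m inch '[{"claw":-1,"travel":[-0.05,0.15,0],"turn":0},{"claw":-1,"travel":[-0.1,0.3,0],"turn":0},{"claw":-1,"travel":[-0.15,0.45,0],"turn":0},{"claw":-1,"travel":[-0.2,0.6,0],"turn":0},{"claw":-1,"travel":[-0.25,0.75,0],"turn":0}]'
python3 -c "
from h import *
t=grab('top','e1t');s=grab('side','e1')
for c,st in blobs(t,(5,80,60),(25,255,255),40):
    p=plane('top',c,.012)
    if .2<p[0]<.53 and -.2<p[1]<.19: print(c.round(1),st[2:],p)
print(get_state()['position'])
cv2.imwrite('pics/c11.png',np.hstack([cv2.resize(s[130:270,130:270],(400,400),interpolation=2),cv2.resize(t[210:350,160:440],(400,200) if 0 else (400,400),interpolation=2)])[:,:,::-1])
"
```

```text
clock: 36.25
position: [0.4132, -0.039, 0.1709]
ee_rot: [0.002, 0.052, 0.999, -0.0]
contact_force: [-0.1, -1.0, -1.0]
width: 0.0112
gripper_force: 39.2
clock: 36.75
position: [0.3608, 0.1021, 0.1684]
ee_rot: [-0.001, 0.0, 1.0, -0.0]
contact_force: [0.8, 0.2, -1.5]
width: 0.0113
gripper_force: 39.3
clock: 37.25
position: [0.3108, 0.2521, 0.1684]
ee_rot: [-0.001, -0.0, 1.0, -0.0]
contact_force: [-0.0, 0.3, -1.2]
width: 0.0114
gripper_force: 39.3
[312.4 281.4] [ 23  12 188] [0.4147 0.1109 0.012 ]
[347.3 286.2] [ 23  13 197] [0.4069 0.038  0.012 ]
[378.2 290.3] [11 11 96] [ 0.4005 -0.0267  0.012 ]
[393.3 292.3] [ 12  11 101] [ 0.3973 -0.0582  0.012 ]
[0.3105 0.2537 0.1684]
```

View pics/c11.png

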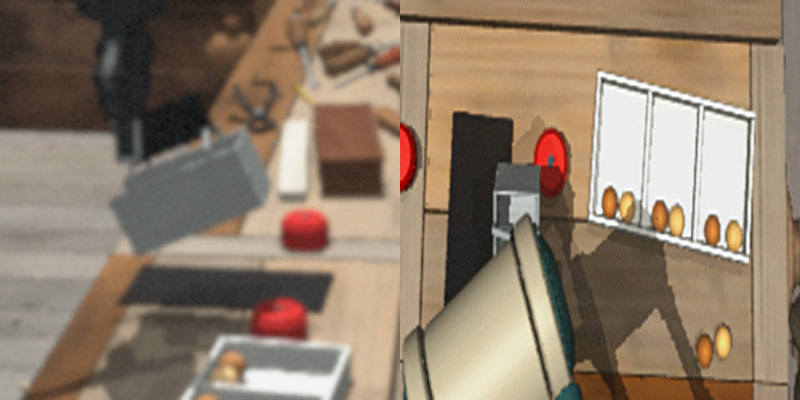

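Side crop: the basket is empty and held tipped about 25°. Top crop: two balls lie in each bay, and the two strays are at rest at (705,350) and (723,341). Now I touch the mouth corner down on the mat and drag +x to level it.

```bash
python3 -m inch '[{"claw":-1,"travel":[0.01,0.1,-0.05],"turn":0},{"claw":-1,"travel":[0.01,0.2,-0.12],"turn":0},{"claw":-1,"travel":[0.01,0.287,-0.2],"turn":0},{"claw":-1,"travel":[0.01,0.287,-0.26],"turn":0},{"claw":-1,"travel":[0.01,0.287,-0.3],"turn":0}]' 20
python3 -m inch '[{"claw":-1,"travel":[0,0,-0.01],"turn":0},{"claw":-1,"travel":[0,0,-0.02],"turn":0},{"claw":-1,"travel":[0,0,-0.03],"turn":0},{"claw":-1,"travel":[0,0,-0.04],"turn":0},{"claw":-1,"travel":[0,0,-0.045],"turn":0}]'
python3 -m inch '[{"claw":-1,"travel":[0.012,0,-0.006],"turn":0},{"claw":-1,"travel":[0.024,0,-0.012],"turn":0},{"claw":-1,"travel":[0.036,0,-0.018],"turn":0},{"claw":-1,"travel":[0.048,0,-0.02],"turn":0},{"claw":-1,"travel":[0.06,0,-0.02],"turn":0}]'
```

```text
clock: 37.85
position: [0.3134, 0.3077, 0.1077]
ee_rot: [-0.001, -0.0, 1.0, -0.001]
contact_force: [-0.8, 0.4, -0.7]
width: 0.0115
gripper_force: 39.6
clock: 38.35
position: [0.3148, 0.3086, 0.1031]
ee_rot: [0.001, 0.0, 1.0, 0.0]
contact_force: [-4.1, -3.2, 25.6]
width: 0.012
gripper_force: 43.6
clock: 38.85
position: [0.3283, 0.3089, 0.1007]
ee_rot: [0.003, -0.0, 1.0, 0.001]
contact_force: [-3.0, -4.6, 24.9]
width: 0.012
gripper_force: 45.4
```

```bash
python3 -m inch '[{"claw":-1,"travel":[0.014,0,0],"turn":0},{"claw":-1,"travel":[0.028,0,0],"turn":0},{"claw":-1,"travel":[0.042,0,0],"turn":0},{"claw":-1,"travel":[0.056,0,-0.003],"turn":0},{"claw":-1,"travel":[0.07,0,-0.006],"turn":0}]' 20
python3 -m inch '[{"claw":-1,"travel":[0.014,0,-0.003],"turn":0},{"claw":-1,"travel":[0.028,0,-0.006],"turn":0},{"claw":-1,"travel":[0.042,0,-0.01],"turn":0},{"claw":-1,"travel":[0.056,0,-0.014],"turn":0},{"claw":-1,"travel":[0.06,0,-0.018],"turn":0}]' 20
python3 - <<'E'
from h import *
s=grab("side","e2");st=get_state();print(st["position"],st["contact_force"])
cv2.imwrite("pics/c12.png",cv2.resize(s[140:260,140:280],(560,480),interpolation=2)[:,:,::-1])
E
```

```text
clock: 39.35
position: [0.3418, 0.3087, 0.0981]
ee_rot: [0.002, -0.0, 1.0, 0.001]
contact_force: [-2.1, -3.9, 14.0]
width: 0.0114
gripper_force: 45.0
clock: 39.85
position: [0.3542, 0.3087, 0.0942]
ee_rot: [0.002, -0.0, 1.0, 0.001]
contact_force: [0.8, -3.8, 15.9]
width: 0.0117
gripper_force: 45.5
[0.3544 0.3086 0.0941] [ 0.5057 -3.8611 12.742 ]
```

View pics/c12.png

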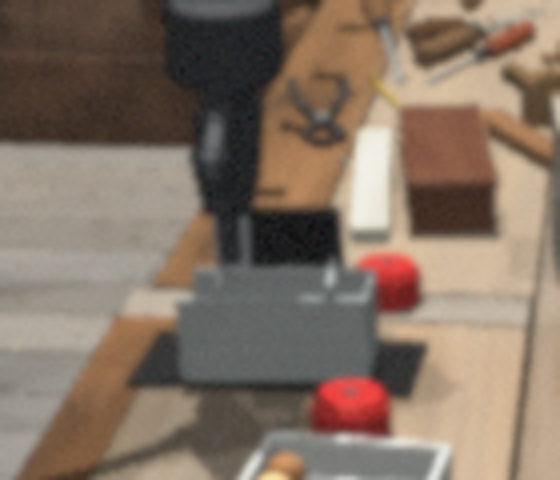

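The side crop shows the basket standing flat on its mat, with its bottom edge level at y≈382. I release and lift, then locate the strays numerically.

```bash
python3 -m inch '[{"claw":-1,"travel":[0,0,0.01],"turn":0},{"claw":-0.6,"travel":[0,0,0.01],"turn":0},{"claw":-0.3,"travel":[0,0,0.01],"turn":0},{"claw":0,"travel":[0,0,0.01],"turn":0},{"claw":0.1,"travel":[0,0,0.01],"turn":0}]' 20
python3 -m inch '[{"claw":0.1,"travel":[0,0,0.05],"turn":0},{"claw":0.1,"travel":[0,0,0.15],"turn":0},{"claw":0.1,"travel":[0,0,0.3],"turn":0},{"claw":0.1,"travel":[0,0,0.5],"turn":0},{"claw":0.1,"travel":[0,0,0.5],"turn":0}]' 40
python3 - <<'E'
from h import *
t=grab("top","f1t");s=grab("side","f1");print(get_state()["position"])
for n,im,w in(("top",t,(355,318,400,345)),("side",s,(140,270,175,315))):
    c=im[w[1]:w[3],w[0]:w[2]]
    h=cv2.cvtColor(c,cv2.COLOR_RGB2HSV)
    for smin in(130,150,170):
        m=cv2.inRange(h,(5,smin,110),(25,255,255))
        k,_,st,ce=cv2.connectedComponentsWithStats(m)
        print(n,smin,[(ce[i].round(1)+w[:2],st[i][2:],plane(n,ce[i]+w[:2],.012)) for i in range(1,k) if st[i][4]>15])
# basket rim in side: fin ends & mat check
for nm,uv in(("c1",(373.5,332.5)),("c2",(386,329.4))): print(nm,plane("top",uv,.012),proj("side",plane("top",uv,.012)))
E
```

```text
clock: 40.4
position: [0.3519, 0.3086, 0.0933]
ee_rot: [-0.0, -0.0, 1.0, -0.0]
contact_force: [-1.4, 0.1, 0.3]
width: 0.0471
gripper_force: 0.0
clock: 40.9
position: [0.3551, 0.3107, 0.199]
ee_rot: [0.005, -0.0, 1.0, 0.003]
contact_force: [0.2, 0.1, 0.4]
width: 0.0468
gripper_force: 0.0
[0.3525 0.309  0.1948]
top 130 [(array([385.9, 329.3]), array([11, 12, 86], dtype=int32), array([ 0.3216, -0.042 ,  0.012 ])), (array([373. , 332.9]), array([11, 11, 95], dtype=int32), array([ 0.3135, -0.0152,  0.012 ])), (array([384.8, 343.8]), array([26,  2, 31], dtype=int32), array([ 0.2924, -0.0394,  0.012 ]))]
top 150 [(array([382.9, 327.8]), array([ 6, 11, 19], dtype=int32), array([ 0.3243, -0.0357,  0.012 ])), (array([372.8, 332.8]), array([11, 11, 91], dtype=int32), array([ 0.3138, -0.015 ,  0.012 ])), (array([384.8, 343.8]), array([26,  2, 31], dtype=int32), array([ 0.2924, -0.0394,  0.012 ]))]
top 170 [(array([372.8, 332.6]), array([11, 10, 87], dtype=int32), array([ 0.3142, -0.0148,  0.012 ])), (array([384.8, 343.8]), array([26,  2, 31], dtype=int32), array([ 0.2924, -0.0394,  0.012 ]))]
side 130 [(array([146.6, 274.5]), array([14, 14, 89], dtype=int32), array([0.2833, 0.0471, 0.012 ])), (array([150.9, 287.2]), array([ 9,  4, 25], dtype=int32), array([ 0.3075, -0.0058,  0.012 ]))]
side 150 []
side 170 []
c1 [ 0.3144 -0.0163  0.012 ] [152.783  289.9558]
c2 [ 0.3213 -0.0421  0.012 ] [152.7403 296.6786]
```

Two strays measured at (0.3137, -0.0150) and (0.3216, -0.0420), 28 mm apart. The projections match the side view, so both are at bench height.

```bash
python3 -m inch '[{"claw":0.1,"travel":[-0.01,-0.1,0],"turn":-0.04},{"claw":0.1,"travel":[-0.04,-0.27,0],"turn":-0.081},{"claw":0.1,"travel":[-0.06,-0.45,0],"turn":-0.122},{"claw":0.1,"travel":[-0.08,-0.63,0],"turn":-0.163},{"claw":0.1,"travel":[-0.1,-0.81,0],"turn":-0.204}]' 30
python3 -m inch '[{"claw":0.1,"travel":[-0.02,-0.2,-0.07],"turn":-0.04},{"claw":0.1,"travel":[-0.04,-0.4,-0.15],"turn":-0.081},{"claw":0.1,"travel":[-0.06,-0.6,-0.23],"turn":-0.122},{"claw":0.1,"travel":[-0.08,-0.75,-0.33],"turn":-0.163},{"claw":0.1,"travel":[-0.1,-0.81,-0.37],"turn":-0.204}]' 
python3 -m inch '[{"claw":0.1,"travel":[0,0,0],"turn":0},{"claw":0.1,"travel":[0,0,0],"turn":0},{"claw":0.1,"travel":[0,0,0],"turn":0}]'
python3 -c "
from h import *
t=grab('top','g1t')
h=cv2.cvtColor(t[318:345,355:400],cv2.COLOR_RGB2HSV);m=cv2.inRange(h,(5,130,110),(25,255,255))
k,_,st,ce=cv2.connectedComponentsWithStats(m)
print([(ce[i]+(355,318),st[i][2:]) for i in range(1,k) if st[i][4]>15])"
```

```text
clock: 41.5
position: [0.3305, 0.1452, 0.1923]
ee_rot: [-0.001, 0.317, 0.948, -0.001]
contact_force: [0.2, -0.1, -0.5]
width: 0.0473
gripper_force: 0.0
clock: 42.0
position: [0.3097, -0.0169, 0.1174]
ee_rot: [-0.002, 0.601, 0.799, -0.001]
contact_force: [-0.0, 0.4, -0.1]
width: 0.0469
gripper_force: 0.0
clock: 42.3
position: [0.3124, -0.0148, 0.1197]
ee_rot: [0.0, 0.597, 0.802, 0.0]
contact_force: [0.7, 0.2, 0.3]
width: 0.0468
gripper_force: 0.0
[(array([372.2727, 332.6494]), array([ 9, 11, 77], dtype=int32))]
```

```bash
python3 -m inch '[{"claw":0.1,"travel":[0.005,0,-0.15],"turn":0},{"claw":0.1,"travel":[0.005,0,-0.3],"turn":0},{"claw":0.1,"travel":[0.005,0,-0.42],"turn":0},{"claw":0.1,"travel":[0.005,0,-0.475],"turn":0},{"claw":0.1,"travel":[0.005,0,-0.49],"turn":0}]' 30
python3 -m inch '[{"claw":-0.2,"travel":[0,0,0],"turn":0},{"claw":-0.6,"travel":[0,0,0],"turn":0},{"claw":-0.6,"travel":[0,0,0],"turn":0},{"claw":-0.6,"travel":[0,0,0],"turn":0},{"claw":-0.6,"travel":[0,0,0],"turn":0}]' 30
python3 -m inch '[{"claw":-0.6,"travel":[0,0,0.05],"turn":0},{"claw":-0.6,"travel":[0,0,0.15],"turn":0},{"claw":-0.6,"travel":[0,0,0.3],"turn":0},{"claw":-0.6,"travel":[0,0,0.4],"turn":0},{"claw":-0.6,"travel":[0,0,0.4],"turn":0}]'
```

```text
clock: 42.85
position: [0.3127, -0.0145, 0.0208]
ee_rot: [-0.001, 0.597, 0.802, -0.0]
contact_force: [0.4, 1.3, 0.0]
width: 0.0471
gripper_force: 0.0
clock: 43.35
position: [0.3138, -0.0155, 0.0221]
ee_rot: [0.001, 0.598, 0.802, 0.001]
contact_force: [-0.0, -0.0, 2.5]
width: 0.0219
gripper_force: 29.5
clock: 43.85
position: [0.3149, -0.016, 0.1036]
ee_rot: [0.003, 0.598, 0.802, 0.001]
contact_force: [0.9, -0.1, 0.5]
width: 0.0216
gripper_force: 29.5
```

```bash
python3 -m inch '[{"claw":-0.6,"travel":[0.1,0.03,0],"turn":0},{"claw":-0.6,"travel":[0.28,0.09,0],"turn":0},{"claw":-0.6,"travel":[0.46,0.15,0],"turn":0},{"claw":-0.6,"travel":[0.62,0.2,0],"turn":0},{"claw":-0.6,"travel":[0.729,0.237,0],"turn":0}]'
python3 -m inch '[{"claw":-0.6,"travel":[0,0,-0.1],"turn":0},{"claw":-0.6,"travel":[0,0,-0.2],"turn":0},{"claw":-0.6,"travel":[0,0,-0.29],"turn":0},{"claw":-0.6,"travel":[0,0,-0.33],"turn":0},{"claw":-0.6,"travel":[0,0,-0.335],"turn":0}]'
python3 -m inch '[{"claw":-0.6,"travel":[0,0,0],"turn":0},{"claw":-0.2,"travel":[0,0,0],"turn":0},{"claw":0.0,"travel":[0,0,0],"turn":0},{"claw":0.0,"travel":[0,0,0],"turn":0},{"claw":0.0,"travel":[0,0,0.1],"turn":0}]'
python3 -m inch '[{"claw":0.1,"travel":[0,0,0.15],"turn":0},{"claw":0.1,"travel":[-0.1,-0.04,0.25],"turn":0},{"claw":0.1,"travel":[-0.25,-0.1,0.25],"turn":0},{"claw":0.1,"travel":[-0.42,-0.2,0.25],"turn":0},{"claw":0.1,"travel":[-0.55,-0.28,0.25],"turn":0}]'
python3 -c "
from h import *
t=grab('top','g2t');s=grab('side','g2')
for n,im in(('top',t),('side',s)):
  for c,st in blobs(im,(5,110,80),(25,255,255),15):
    p=plane(n,c,.014)
    if .29<p[0]<.53 and -.12<p[1]<.17: print(n,c.round(1),st[2:],p)
print(get_state()['position'])"
```

```text
clock: 44.35
position: [0.4607, 0.0326, 0.1004]
ee_rot: [-0.0, 0.598, 0.802, -0.0]
contact_force: [-1.1, 0.0, 0.2]
width: 0.0216
gripper_force: 29.5
clock: 44.85
position: [0.4574, 0.032, 0.033]
ee_rot: [-0.002, 0.598, 0.802, -0.001]
contact_force: [0.1, 0.3, 1.0]
width: 0.0213
gripper_force: 29.5
clock: 45.35
position: [0.4572, 0.0321, 0.0535]
ee_rot: [-0.002, 0.598, 0.802, -0.001]
contact_force: [0.9, 0.3, -0.4]
width: 0.0426
gripper_force: 0.0
clock: 45.85
position: [0.347, -0.0242, 0.1049]
ee_rot: [0.0, 0.597, 0.802, -0.0]
contact_force: [0.2, -0.8, 0.5]
width: 0.0472
gripper_force: 0.0
top [361.5 230.6] [  87   22 1118] [0.5251 0.0086 0.014 ]
top [350.5 260.7] [10 10 84] [0.4603 0.0317 0.014 ]
top [312.6 281.4] [ 22  12 181] [0.4145 0.1108 0.014 ]
top [347.4 286.2] [ 22  12 186] [0.4068 0.038  0.014 ]
top [375.7 291.3] [ 8 10 32] [ 0.3981 -0.021   0.014 ]
top [383.1 330.9] [ 9 10 47] [ 0.3181 -0.0357  0.014 ]
side [211.2 256.1] [ 8  6 33] [0.4106 0.1402 0.014 ]
side [202.3 271.5] [ 9  7 40] [0.4031 0.0649 0.014 ]
side [224.7 277.1] [ 7  7 43] [0.456  0.0429 0.014 ]
side [191.5 290.6] [ 9  9 60] [ 0.3954 -0.0173  0.014 ]
[ 0.3448 -0.0243  0.1045]
```

Run:
```python
from h import *
for f in("f1t","g2t"):
    t=cv2.imread(f"pics/{f}.png")[:,:,::-1]
    c=cv2.cvtColor(np.ascontiguousarray(t[318:342,365:405]),cv2.COLOR_RGB2GRAY)
    print(f);print(c[::2,::2])
```

```text
f1t
[[144 147 145 144 143 144 143 146 145 141 142 140 143 143 144 140 142 139
  142 140]
 [135 141 141 139 136 135 136 136 137 141 138 144 143 140 141 142 143 137
  136 140]
 [139 139 138 140 139 135 139 138 140 140 127 141 144 139 144 138 138 136
  140 141]
 [145 140 142 139 143 140 141 133 116  92 116  98  73 138 144 143 141 141
  139 141]
 [145 140 123 121 122 145 148 137 100 153 191 186 150 103 147 142 143 148
  144 147]
 [141 113  75  81  96  81 104 125 134 191 214 209 188 115 138 135 140 140
  141 143]
 [130  86  86 120 130 126  87  79 139 201 219 216 191 121 131 128 128 131
  134 134]
 [ 73  75 107 132 157 142 104  89 115 190 206 203 179 125 138 131 129 129
  130 133]
 [ 75  64 105 132 152 139 106 120 121 132 170 171 127 133 136 133 132 131
  131 131]
 [ 69  64  75 113 128 120  94 137 131 124 119 135 135 131 135 137 135 134
  132 130]
 [ 75  58  65 103  94  92 136 141 138 136 134 134 132 133 132 136 133 129
  133 133]
 [ 78  81  75 109 143 143 138 137 136 134 132 136 137 137 134 138 136 134
  132 137]]
g2t
[[109 110 109 108 126 122 124 118  31  27  36  46  65 148  52  50  48  
[... 249 characters left out ...]
  44  37
   38  59]
 [108 106 108 115 127 121 125 121  97  66  27  34  52  55  64  32  34  36
   51  63]
 [103 103 108 104 118 121 121 108 124 146  31  26  48  47  69  42  39  43
   49  58]
 [103 100 101 101 116 116 113  93 127 185  55  31  29  53  48  68  54  42
   55  77]
 [ 97 104 102 105 116 118 113  99 108 169 116  49  22  29  51  60  84  52
   75  94]
 [103 105 104 104 109 120 122 109 100 121 176 154  27  27  24  55  83  66
   74 112]
 [105 106 107 103 105 105 121 116 121 123 123 137  61  19  24  23  36  54
   70 114]
 [100 102 101 106 102 104 103 115 127 141 137 140 138 141  67  33  35  34
   71 114]
 [104 106 108 105 105 107 104 111 127 138 140 142 135 139 121  34  35  31
   72 117]]
```

```bash
python3 -m inch '[{"claw":0.1,"travel":[-0.138,-0.092,0],"turn":0},{"claw":0.1,"travel":[-0.138,-0.092,0],"turn":0},{"claw":0.1,"travel":[-0.138,-0.092,-0.12],"turn":0},{"claw":0.1,"travel":[-0.138,-0.092,-0.25],"turn":0},{"claw":0.1,"travel":[-0.138,-0.092,-0.35],"turn":0}]' 30
python3 -m inch '[{"claw":0.1,"travel":[0,0,-0.05],"turn":0},{"claw":0.1,"travel":[0,0,-0.067],"turn":0},{"claw":-0.2,"travel":[0,0,-0.067],"turn":0},{"claw":-0.6,"travel":[0,0,-0.067],"turn":0},{"claw":-0.6,"travel":[0,0,-0.067],"turn":0}]' 30
python3 -m inch '[{"claw":-0.6,"travel":[0,0,0],"turn":0},{"claw":-0.6,"travel":[0,0,0.05],"turn":0},{"claw":-0.6,"travel":[0,0,0.15],"turn":0},{"claw":-0.6,"travel":[0,0,0.3],"turn":0},{"claw":-0.6,"travel":[0,0,0.4],"turn":0}]'
```

```text
clock: 46.45
position: [0.3229, -0.0424, 0.034]
ee_rot: [0.001, 0.598, 0.801, 0.001]
contact_force: [-0.4, 0.9, 0.3]
width: 0.0471
gripper_force: 0.0
clock: 46.95
position: [0.3221, -0.0426, 0.0217]
ee_rot: [0.001, 0.598, 0.802, 0.0]
contact_force: [-0.9, -0.4, 0.1]
width: 0.0218
gripper_force: 29.3
clock: 47.45
position: [0.3217, -0.0426, 0.1029]
ee_rot: [0.001, 0.598, 0.802, 0.0]
contact_force: [1.0, 1.4, -0.1]
width: 0.022
gripper_force: 29.4
```

```bash
python3 -m inch '[{"claw":-0.6,"travel":[0.1,0,0],"turn":0},{"claw":-0.6,"travel":[0.25,-0.002,0],"turn":0},{"claw":-0.6,"travel":[0.42,-0.003,0],"turn":0},{"claw":-0.6,"travel":[0.57,-0.004,0],"turn":0},{"claw":-0.6,"travel":[0.65,-0.004,0],"turn":0}]'
python3 -m inch '[{"claw":-0.6,"travel":[0,0,-0.1],"turn":0},{"claw":-0.6,"travel":[0,0,-0.2],"turn":0},{"claw":-0.6,"travel":[0,0,-0.29],"turn":0},{"claw":-0.6,"travel":[0,0,-0.33],"turn":0},{"claw":-0.6,"travel":[0,0,-0.335],"turn":0}]'
python3 -m inch '[{"claw":-0.6,"travel":[0,0,0],"turn":0},{"claw":-0.2,"travel":[0,0,0],"turn":0},{"claw":0.0,"travel":[0,0,0],"turn":0},{"claw":0.0,"travel":[0,0,0],"turn":0},{"claw":0.0,"travel":[0,0,0.1],"turn":0}]'
python3 -m inch '[{"claw":0.1,"travel":[0,0,0.2],"turn":0},{"claw":0.1,"travel":[0,0,0.4],"turn":0},{"claw":0.1,"travel":[-0.1,-0.1,0.6],"turn":0},{"claw":0.1,"travel":[-0.25,-0.3,0.8],"turn":0},{"claw":0.1,"travel":[-0.35,-0.45,0.9],"turn":0}]'
python3 -m inch '[{"claw":0.1,"travel":[-0.1,-0.2,0],"turn":0},{"claw":0.1,"travel":[-0.2,-0.4,0],"turn":0},{"claw":0.1,"travel":[-0.3,-0.6,0],"turn":0},{"claw":0.1,"travel":[-0.4,-0.8,0],"turn":0},{"claw":0.1,"travel":[-0.4,-1.0,0],"turn":0}]'
python3 -m inch '[{"claw":0.1,"travel":[-0.1,-0.2,0],"turn":0},{"claw":0.1,"travel":[-0.2,-0.4,0],"turn":0},{"claw":0.1,"travel":[-0.3,-0.6,0],"turn":0},{"claw":0.1,"travel":[-0.4,-0.8,0],"turn":0},{"claw":0.1,"travel":[-0.4,-0.9,0],"turn":0}]'
python3 - <<'E'
from h import *
t=grab("top","z1t");s=grab("side","z1")
C0=np.array([.4443,.03375,0]);a=np.deg2rad(-5.75);X=np.array([np.cos(a),np.sin(a),0]);Y=np.array([-np.sin(a),np.cos(a),0])
for n,im in(("top",t),("side",s)):
  for c,st in blobs(im,(5,90,80),(25,255,255),15):
    p=plane(n,c,.017)
    if .29<p[0]<.51 and -.15<p[1]<.17: q=p-C0;print(n,c.round(1),st[2:],"tray",q@X,q@Y)
R=np.array([.6466,.0349,0]);b=np.deg2rad(4.6);RX=np.array([np.cos(b),np.sin(b),0]);RY=np.array([-np.sin(b),np.cos(b),0])
for c,st in blobs(t,(8,140,90),(20,255,255),100):
    p=plane("top",c,.021)
    if p[0]>.5 and p[0]<.75 and -.15<p[1]<.5:q=p-R;print("foot",c.round(1),st[2:],"rack",q@RX,q@RY)
# basket: bright rim in top, at 0.059
h=cv2.cvtColor(t,cv2.COLOR_RGB2HSV);w=(185,245,245,345)
m=cv2.inRange(h[w[1]:w[3],w[0]:w[2]],(0,0,110),(180,60,255));m=cv2.morphologyEx(m,cv2.MORPH_CLOSE,np.ones((9,9)))
c=max(cv2.findContours(m,0,2)[0],key=cv2.contourArea);r=cv2.minAreaRect(c)
P4=[plane("top",q+np.array(w[:2]),.059) for q in cv2.boxPoints(r)];print("basket",r,np.mean(P4,0));print(np.array(P4))
d=cv2.absdiff(cv2.cvtColor(t,cv2.COLOR_RGB2GRAY),cv2.imread("pics/top0.png",0));print("tools diff px: pincers",(d[125:162,130:232]>50).sum(),"dividers",(d[95:138,300:385]>50).sum())
st=get_state();print(st["position"],st["clock"])
E
```

```text
clock: 47.95
position: [0.4544, -0.0435, 0.1017]
ee_rot: [0.002, 0.598, 0.802, 0.001]
contact_force: [0.1, 0.0, 0.8]
width: 0.0215
gripper_force: 29.4
clock: 48.45
position: [0.4506, -0.0431, 0.0336]
ee_rot: [-0.001, 0.598, 0.802, -0.0]
contact_force: [0.0, 0.8, -0.2]
width: 0.022
gripper_force: 29.4
clock: 48.95
position: [0.4496, -0.0428, 0.053]
ee_rot: [-0.002, 0.598, 0.802, -0.001]
contact_force: [0.4, 0.4, 0.9]
width: 0.0429
gripper_force: 0.0
clock: 49.45
position: [0.3836, -0.1301, 0.2339]
ee_rot: [0.002, 0.597, 0.802, 0.0]
contact_force: [-0.3, -0.4, -0.5]
width: 0.0471
gripper_force: 0.0
clock: 49.95
position: [0.3013, -0.3306, 0.232]
ee_rot: [0.0, 0.599, 0.801, -0.0]
contact_force: [0.5, 0.1, 1.0]
width: 0.0471
gripper_force: 0.0
clock: 50.45
position: [0.2211, -0.5131, 0.2316]
ee_rot: [0.0, 0.599, 0.801, -0.001]
contact_force: [1.0, 0.4, 1.0]
width: 0.0469
gripper_force: 0.0
top [350.5 260.7] [10 11 88] tray 0.015661923859522326 3.8245467214742274e-06
top [385.8 265.5] [11 10 89] tray 0.015495352686428217 -0.07448427294656841
top [312.7 281.4] [ 23  12 188] tray -0.0375306
[... 488 characters left out ...]
80971
side [224.6 277. ] [ 8  9 60] tray 0.011565699429285405 0.005637005004897448
side [190.6 291.6] [ 14  12 109] tray -0.04263093710405003 -0.06452839578303438
side [215.9 296.6] [ 8  6 37] tray 0.013056224089475849 -0.07472908156555558
foot [353.6 174.5] [ 117   41 2524] rack -0.001380476127904806 -0.008236556210804831
foot [395.4 194.6] [ 36   6 105] rack -0.04994922173507328 -0.09453445822310942
basket ((29.03399658203125, 49.26902389526367), (30.57159996032715, 63.95411682128906), 2.6630005836486816) [0.3807 0.3097 0.059 ]
[[0.3185 0.3393 0.059 ]
 [0.4439 0.3408 0.059 ]
 [0.443  0.2794 0.059 ]
 [0.3175 0.2794 0.059 ]]
tools diff px: pincers 0 dividers 0
[ 0.2229 -0.5127  0.2312] 50.55
```

Run:
```python
from h import *
R=np.array([.6466,.0349,0]);b=np.deg2rad(4.6);RX=np.array([np.cos(b),np.sin(b),0]);RY=np.array([-np.sin(b),np.cos(b),0])
t=cv2.imread("pics/z1t.png")[:,:,::-1].copy()
g=cv2.cvtColor(t[140:225,280:420],cv2.COLOR_RGB2GRAY);g=cv2.resize(g,None,fx=3,fy=3,interpolation=2)
C=cv2.HoughCircles(g,cv2.HOUGH_GRADIENT,1,60,param1=80,param2=18,minRadius=24,maxRadius=40)
for c in C[0]:
    uv=c[:2]/3+(280,140);p=plane("top",uv,.022)-R;print("circle",uv,c[2]/3,"rack",p@RX,p@RY)
for (lo,hi) in(((8,150,80),(15,255,255)),((8,170,80),(17,255,255))):
  for c,st in blobs(t,lo,hi,150):
    p=plane("top",c,.021)
    if .5<p[0]<.75 and -.15<p[1]<.5:q=p-R;print("blob",c.round(1),st[2:],"rack",q@RX,q@RY)
```

```text
circle [363.8333 172.5   ] 11.266666 rack 0.0018818116925923122 -0.03046411602415954
circle [306.5    175.1667] 11.266666 rack 0.0016151462558859821 0.09361968486548634
circle [393.1667 169.5   ] 9.766666 rack 0.00566816889494204 -0.09456533978090365
circle [334.1667 175.1667] 11.266666 rack -0.001115611804776448 0.03403509431007663
blob [391.6 171.5] [ 25  26 434] rack 0.001643208695094366 -0.09100620052424198
blob [349.2 174. ] [ 51  25 848] rack 0.0003160307325496048 0.001290016046108063
blob [305.2 175.2] [ 24  24 426] rack 0.001886030959208914 0.09625973401881283
blob [391.5 171.4] [ 25  26 417] rack 0.0017906866694355076 -0.09079103263826208
blob [349.3 174. ] [ 52  25 832] rack 0.0002497558604989691 0.0011079253925200116
blob [305.1 175.1] [ 24  24 406] rack 0.002204640100999156 0.0965555819908224
```

Everything checks out. The feet sit at rack y ≈ +96/+33/-31/-91 mm, within 6 mm of the centre line. The balls are 2/3/3 in the bays, the basket is square on its mat, and the tools are unmoved.

```bash
python3 -c "
from rig import ticket
print(ticket.sign_off())"
```

```text
the job is handed in; nothing more can be done
None
```

The job is handed in, though no verdict came back: my last camera check showed all four feet in one row on the rack, the balls 2/3/3 in the bays, the basket square on its mat, and the pincers and dividers unmoved; two balls jumped the tray wall during the last tip, so I picked them up with the gripper and placed one each in the middle and -y bays.

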